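# Seal the dish chamber: tighten its four wing screws evenly in cross order

### The arm

A 6-joint arm with a two-finger parallel gripper is mounted at the origin on the work surface. World frame = base frame: x ahead of the robot, y to its left, z up, the work surface at z = 0. Lengths are in m, angles in rad, forces in N, time in s.
With the tool pointing down it reaches from about 0.375 to 0.9 m from the base axis. Payload 3.1 kg.
Tool frame: the origin (TCP) lies midway between the tips of the shut fingers; the grasp point (between the pads) lies pinch_z behind it (pinch_z is the distance from the TCP to the grasp point, in m); y points along the fingers, z is the direction in which the jaws open and shut, and the axes are right-handed (so a half turn about y gives the same grasp; the last joint's range is limited). The gripper opens to 87 mm and grips with 3 to 60 N. Pads are 19 mm wide; open, the fingers measure 117 mm over their backs; the gripper's body (75 mm by 190 mm) begins 51 mm behind the grasp point.
Start: joints at [-1.45, 0.527, 1.433, -0, 1.181, -0.178], TCP at [0.184, -0.597, 0.223] pointing down, gripper open.
Joint ranges: [-3.08, 3.08], [-0.75, 2.2], [0.22, 2.44], [-1.43, 4.57], [0, 2.65], [-2.85, 2.85]. Speed limits (rad/s): [2.79, 2.79, 3.14, 3.14, 3.14, 3.14].

### API

Orientations are given as a unit quaternion [x, y, z, w].
In Python, from rig import get_obs, camera, hand_in, pinch_z gives the robot as it stands. The module is installed in compiled form; this text tells all that it offers.
- The arm moves only by the tool arm_command, never from a script. Its argument "plan" is a list of rows, each a list of 2 entries, a list of its own where there are three numbers: the shift along the world's x, y, z in units of 25 mm (1.0 is 25 mm), then the turn about the world's z in units of 5 degrees (1.0 is 5 degrees). A call has 1 to 5 rows; each row is the pose to reach, as a shift and turn from the pose commanded when the call began; what a row does not reach only later rows make up. A row lasts 1/10 s, in which the tool goes at most 50 mm and 8.59 degrees, less where a joint would pass 70% of its speed; a pose out of reach is approached as far as the arm can. A call with a gripper value outside its range is refused whole. "fingers" is the opening, from -1 (shut) to 1 (fully open), set as the call begins (left out, the last holds). The fingers move at their own pace and stop on an object; "force" is the grip in N (left out, the last holds). Time passes only in rows, so rows that repeat a pose let the fingers close. It gives the time, the measured TCP pose, the force and the opening at its end, in the units of the state.
- get_obs(): the state, without advancing time (a new reading comes with each control period).
- camera(name): name is "side" or "top"; returns a dict with "pixels" (480x640x3 uint8, red, green, blue), "camera_matrix" (3x3 intrinsics, pixels), "distortion" ([k1, k2, p1, p2, k3] as OpenCV has them; the pictures are not rectified), "R" (3x3) and "t" (3): a world point X has camera coordinates R X + t. Camera axes: x right, y down, z forward; pixel columns grow to the right and rows downward; lengths in m; the calibration is good to about 2 mm. A picture is of the moment at which its call begins. There is no depth.
- hand_in(): hands the job in, once; it reports no verdict.
The state is a dict: "time": time; "q": joint angles; "joint_velocities": joint speeds; "joint_torque": joint torques, N m; "position": TCP position; "tool_rot": TCP orientation; "ft_force": force on the tool from outside, world axes, zero at the start; "moment": the same for the moment, N m; "grip_width": finger opening in m.
Only numpy, scipy, OpenCV 4.12 (cv2) and the standard library are available. Lean on these libraries where they do the work, as an engineer would, in place of code of your own. Each camera call takes 0.05 s, during which the arm holds its last target.

### The job

Seal the dish chamber by tightening the four wing screws of its cover clockwise, evenly and in cross order: one corner, the corner diagonally opposite, then the other two. Go round twice: in the first round turn each screw only until it bites and then about half way on to its stop; in the second turn each, again in cross order, fully home to its firm stop. Leave the dish standing on the cover and everything else on the bench where it is.

Things in the scene. Friction and masses are not known exactly. Their poses are not given: they have to be found in the camera images.
- chamber: Cream-coloured sealed dish chamber, 240 x 240 x 64 mm, with a 12 mm aluminium cover on an orange silicone gasket; fixed to the bench. Origin: centre of its underside, z up; the cover's top is 82 mm above it. Wing screws A, B, C, D stand at its corners in that order round, each on an orange cup; wings' lower edge about 19 mm over the cover.
- screw_a_top (a point): Wing screw A: centre of its hub's top face, on its upright axis at x, y = (-75, +75) mm in the chamber's frame; C is diagonally opposite. x lies along the teal wings and turns with them, z up. All four alike: steel hub 22 mm thick, 26 mm tall; two flat wings, 78 mm tip to tip, 8 mm thick, 22 mm tall, upper edge level with the hub's top.
- screw_b_top (a point): Wing screw B: centre of its hub's top face, on its upright axis at x, y = (-75, -75) mm in the chamber's frame; D is diagonally opposite. x lies along the teal wings and turns with them, z up. All screws: clockwise tightens, 2 mm down per rad; starting 0.15 to 0.85 rad before its bite (hub top then 123.0 mm above chamber origin), 1.5 rad from bite to firm stop (120.0 mm).
- screw_c_top (a point): Wing screw C: centre of its hub's top face, on its upright axis at x, y = (+75, -75) mm in the chamber's frame; A is diagonally opposite. x lies along the teal wings and turns with them, z up. All screws: pushed 27 mm off axis, about 1 N while free, 6 N once it bites, 8 N half-way down (121.5 mm), 10 N near the stop. A screw stays where it is left.
- screw_d_top (a point): Wing screw D: centre of its hub's top face, on its upright axis at x, y = (+75, +75) mm in the chamber's frame; B is diagonally opposite. x lies along the teal wings and turns with them, z up. All screws: wing direction at the bite and at the stop differs from screw to screw and is not known; only its feel and height tell.
- dish: Small closed culture dish, 57 mm in diameter, 16 mm tall, standing loose on the middle of the cover; origin: centre of its underside.
- dish_stack: Stack of three closed dishes as one piece, 57 mm in diameter, 50 mm tall; bystander; origin: centre of its underside.
- media_bottle: Amber bottle, 60 mm in diameter, 130 mm tall; bystander; origin: centre of its underside.
- tip_box: Blue pipette-tip box with a pale lid, 120 x 85 x 60 mm; bystander; origin: centre of its underside.
- jar: Glass jar with white cap, 70 mm in diameter, 80 mm tall; bystander; origin: centre of its underside.
- pen: Black marker with a blue clip lying on the bench, 140 mm long, 14 mm thick, along its x; bystander; origin: under its middle.
There are look-alikes about, which are no part of the job. What is shaped like the dish but black, turquoise or yellow is not meant.

How it is judged:
By the outcome, as a careful person would: the job done as asked, in the order asked, and still so for the second after the job is handed in, with the robot touching nothing.
It also fails if it takes over 72 s, if anything falls off the work surface, if the arm or the gripper's body presses on something with over 40 N, if the wrist force passes 120 N, or if a joint passes its speed limit or range.

## Working session

There is one attempt and no reset: what is moved stays moved. The work goes in short steps, Python scripts to look and compute and a tool call to move; the robot and the scene stay as the last step left them, time stands still between calls to the robot, and variables do not carry over. Pictures are saved under pics/ and viewed, and the job is handed in when it is done.

Besides the shell and the picture viewer there is one more tool, called after ">>>" as name([rows], argument=value, ...), one row to a line, values as JSON. arm_command: Moves the arm, as the interface text tells. Its arguments: {"type":"object","properties":{"plan":{"type":"array"},"fingers":{"type":"number"},"force":{"type":"number"}},"required":["plan"]}

```bash
mkdir -p pics; python3 - <<'E'
from rig import get_obs,camera,pinch_z
import cv2,numpy as np
print(get_obs(),pinch_z)
for n in("top","side"):
    c=camera(n); cv2.imwrite(f"pics/{n}0.png",c["pixels"][:,:,::-1]); print(n,c["camera_matrix"],c["distortion"],c["R"],c["t"])
    np.savez(f"{n}0.npz",**c)
E
```

```text
{'time': 0.0, 'q': array([-1.45044549e+00,  5.28429023e-01,  1.43390584e+00, -4.23978051e-05,
        1.18138493e+00, -1.78478530e-01]), 'joint_velocities': array([ 8.69194870e-04,  7.51393600e-05, -1.01947049e-03, -1.68171018e-04,
       -8.56626100e-04, -9.09808896e-04]), 'joint_torque': array([ 3.62959790e-04, -4.40043640e+01, -1.76593351e+01,  6.32353686e-02,
        5.83069073e-02, -1.73220487e-04]), 'position': array([ 0.18394101, -0.59655306,  0.22159332]), 'tool_rot': array([-0.10525705,  0.69997936, -0.69847507,  0.10527304]), 'ft_force': array([ 0.79995174, -0.18132885,  1.02944507]), 'moment': array([-0.00463019,  0.03136041, -0.03431816]), 'grip_width': 0.08734571368459006} 0.0187
top [[452.61808473   0.         321.06037763]
 [  0.         452.61808473 244.21139555]
 [  0.           0.           1.        ]] [0.02467847 0.         0.         0.         0.        ] [[ 0.02908098 -0.9994868   0.0134325 ]
 [-0.98441676 -0.0309689  -0.1731028 ]
 [ 0.17342995 -0.00818918 -0.98481216]] [-0.03631033  0.5514557   0.89323976]
side [[476.20288806   0.         312.71412308]
 [  0.         476.20288806 234.96552705]
 [  0.           0.           1.        ]] [-0.03104875  0.          0.          0.          0.        ] [[-0.78872838 -0.61436926  0.0213998 ]
 [-0.32894016  0.39237398 -0.85897673]
 [ 0.51933218 -0.68453858 -0.51156722]] [0.43873542 0.26197232 0.71377386]
```

View pics/top0.png

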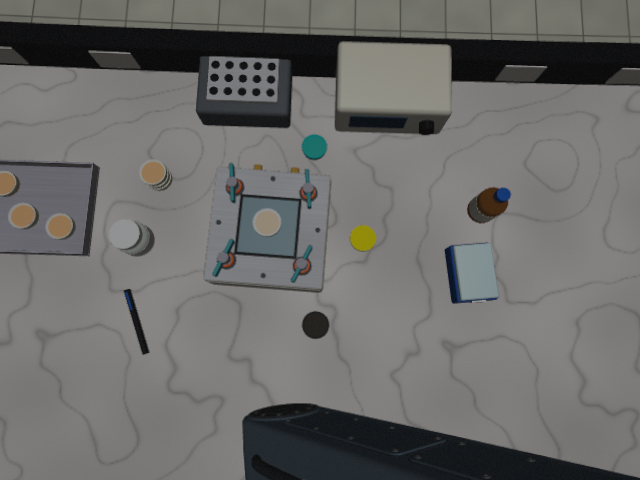

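View pics/side0.png

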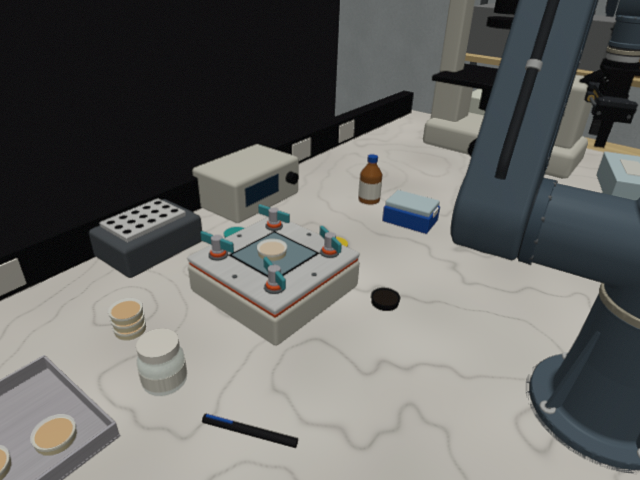

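The top view shows the chamber, with its wing screws at about px (234,187), (309,192), (226,260) and (302,265). The cream dish stands at (267,222). The yellow (362,238), turquoise (314,147) and black (315,325) discs are the look-alikes. Next I'll measure the wings.

```bash
cat > h.py <<'E'
import numpy as np,cv2
from rig import get_obs,camera
def und(c,p): return cv2.undistortPoints(np.array(p,float).reshape(-1,1,2),c["camera_matrix"],c["distortion"]).reshape(-1,2)
def ray(c,p):
    n=und(c,p); R,t=c["R"],c["t"]; d=np.c_[n,np.ones(len(n))]@R; return -R.T@t,d
def onplane(c,p,z):
    o,d=ray(c,p); return o+d*((z-o[2])/d[:,2])[:,None]
def proj(c,X): return cv2.projectPoints(np.array(X,float).reshape(-1,1,3),cv2.Rodrigues(c["R"])[0],c["t"],c["camera_matrix"],c["distortion"])[0].reshape(-1,2)
def tri(c1,p1,c2,p2):
    P1=np.c_[c1["R"],c1["t"]];P2=np.c_[c2["R"],c2["t"]]
    X=cv2.triangulatePoints(P1,P2,und(c1,p1).T,und(c2,p2).T); return (X[:3]/X[3]).T
def teal(c):
    h=cv2.cvtColor(c["pixels"],cv2.COLOR_RGB2HSV)
    return cv2.inRange(h,(82,70,40),(102,255,255))
E
python3 - <<'E'
from h import *
for n,(x0,x1,y0,y1) in dict(top=(190,350,150,310),side=(170,380,190,350)).items():
    c=dict(np.load(f"{n}0.npz")); m=teal(c)
    k,l,s,ce=cv2.connectedComponentsWithStats(m)
    for i in range(1,k):
        if s[i,4]>12: print(n,s[i],ce[i])
    cr=c["pixels"][y0:y1,x0:x1,::-1]; cr=cv2.resize(cr,None,fx=3.6,fy=3.6,interpolation=cv2.INTER_CUBIC)
    cv2.imwrite(f"pics/{n}_crop.png",cr)
    print(cr.shape)
E
```

```text
top [302 134  25  26 491] [313.96334012 146.29735234]
top [229 163   5  14  52] [231.19230769 169.67307692]
top [305 169   4  14  46] [306.76086957 175.26086957]
top [230 186   5  16  68] [232.11764706 193.55882353]
top [306 192   5  16  57] [308.38596491 199.31578947]
top [224 239  10  15  72] [228.69444444 245.73611111]
top [303 245   9  14  60] [307.15       251.81666667]
top [213 262   9  14  73] [217.09589041 268.60273973]
top [291 268  10  14  61] [295.32786885 274.45901639]
(576, 576, 3)
side [543 179  10   5  19] [547.68421053 180.63157895]
side [259 204  11  12  92] [263.55434783 209.64130435]
side [277 211  12  12 108] [282.58333333 216.35185185]
side [522 216  19  38 148] [530.52027027 234.12837838]
side [224 227  20  10 107] [231.77570093 230.64485981]
side [320 226   8  12  55] [322.90909091 230.87272727]
side [200 231  12  13 103] [205.15533981 236.63106796]
side [331 237  10  16  95] [335.89473684 244.54736842]
side [220 239  14  14 131] [226.25954198 245.22900763]
side [263 257  10  14  72] [266.59722222 262.55555556]
side [275 271  10  19 118] [280.03389831 279.36440678]
(576, 756, 3)
```

View pics/top_crop.png

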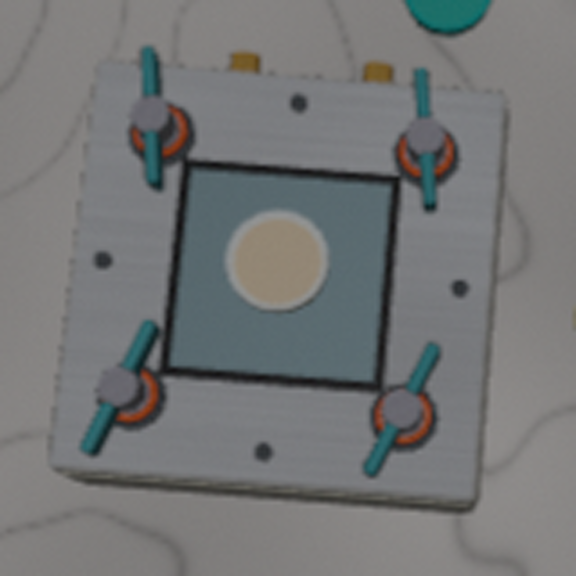

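View pics/side_crop.png

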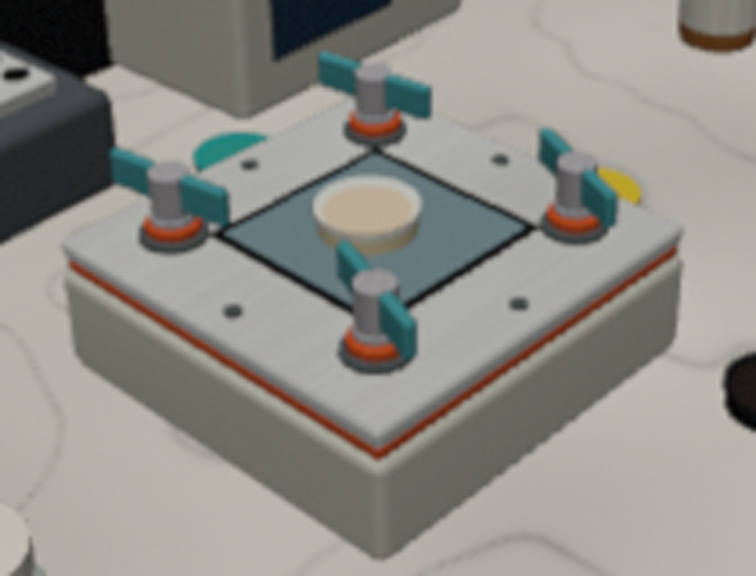

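The enlarged crop shows the hub tops in the top image at about (231.9,181.1), (308.1,187.8), (222.8,257.5) and (301.9,263.3). I'll cast rays to them and check the result against the 150 mm square.

```bash
python3 - <<'E'
from h import *
c=dict(np.load("top0.npz")); s=dict(np.load("side0.npz"))
names=["FL","FR","NR","NL"]
pt=[(231.9,181.1),(308.1,187.8),(301.9,263.3),(222.8,257.5)]
# side crop hub tops: FL(168,172) FR(372,74) NR(578,160) NL(376,283)
ps=[(170+x/3.6,190+y/3.6) for x,y in[(168,172),(372,74),(578,160),(376,283)]]
H=onplane(c,pt,.124); S=onplane(s,ps,.124); T=tri(c,pt,s,ps)
print(H.round(4),"\n",S.round(4),"\n",T.round(4))
def fit(P):
    P=P[:,:2]; m=P.mean(0); q=np.array([(75,75),(75,-75),(-75,-75),(-75,75)])/1e3
    M=(P-m).T@q; a=np.arctan2(M[1,0]-M[0,1],M[0,0]+M[1,1]); R=np.array([[np.cos(a),-np.sin(a)],[np.sin(a),np.cos(a)]])
    F=q@R.T+m; print("fit",m,np.degrees(a),"\n",F.round(4),"\nres mm",((P-F)*1e3).round(1)); return F
fit(H);fit(S);fit((H+S)/2)
# wing directions, from wing pixel pieces on plane ~ .118
m=teal(c); k,l,st,ce=cv2.connectedComponentsWithStats(m)
for n,h,p in zip(names,H,pt):
    ys,xs=np.nonzero(m); w=np.hypot(xs-p[0],ys-p[1])<26
    W=onplane(c,np.c_[xs,ys][w],.120)[:,:2]; W-=W.mean(0)
    u=np.linalg.svd(W)[2][0]; u*=np.sign(u[0]); L=W@u
    print(n,"wing dir deg",np.degrees(np.arctan2(u[1],u[0])).round(1),"len",np.ptp(L))
from scipy.spatial.transform import Rotation as Ro
o=get_obs(); print(Ro.from_quat(o["tool_rot"]).as_matrix().round(3))
E
```

```text
[[0.6584 0.1585 0.124 ]
 [0.6499 0.0096 0.124 ]
 [0.5011 0.0163 0.124 ]
 [0.5076 0.1662 0.124 ]] 
 [[0.6548 0.166  0.124 ]
 [0.6469 0.019  0.124 ]
 [0.5007 0.021  0.124 ]
 [0.5068 0.172  0.124 ]] 
 [[0.6608 0.1601 0.1186]
 [0.6529 0.0105 0.1181]
 [0.5024 0.0169 0.1212]
 [0.5092 0.1677 0.1203]]
fit [0.57926861 0.08762163] -2.813018405447132 
 [[0.6579 0.1589]
 [0.6505 0.009 ]
 [0.5007 0.0164]
 [0.508  0.1662]] 
res mm [[ 0.6 -0.4]
 [-0.6  0.5]
 [ 0.4 -0.1]
 [-0.4 -0. ]]
fit [0.57730417 0.09448848] -2.1337258741802922 
 [[0.655  0.1666]
 [0.6495 0.0167]
 [0.4996 0.0223]
 [0.5051 0.1722]] 
res mm [[-0.2 -0.7]
 [-2.5  2.2]
 [ 1.1 -1.3]
 [ 1.6 -0.2]]
fit [0.57828639 0.09105505] -2.4752289284301727 
 [[0.6565 0.1627]
 [0.65   0.0129]
 [0.5001 0.0194]
 [0.5066 0.1692]] 
res mm [[ 0.2 -0.5]
 [-1.5  1.4]
 [ 0.8 -0.7]
 [ 0.6 -0.1]]
FL wing dir deg 5.8 len 0.07786360774908693
FR wing dir deg 5.7 len 0.07763327001850703
NR wing dir deg -25.3 len 0.07606925495382925
NL wing dir deg -23.1 len 0.07603140492391976
[[-0.956 -0.     0.294]
 [-0.294  0.002 -0.956]
 [-0.    -1.    -0.002]]
```

Only the top view fits the square well, with residuals of 0.6 mm or less. The side view's hub picks are coarser and differ by a few mm in y, and feel will settle that. Names from here: FL, FR, NR and NL, in the order around the cover. The diagonals are FL–NR and FR–NL. The jaws will go across the wings onto the hub, starting at FL with jaw yaw 96° so there is clockwise range left. I'm moving there now.

>>> arm_command([
  [[1,1.5,0],1.7],
  [[2,3,0],3.4],
  [[3,4.5,0],5.1],
  [[4,6,0],6.8],
  [[5,7.5,0],8.5],
], fingers=1)

```text
time: 0.6
position: [0.3095, -0.4079, 0.2222]
tool_rot: [-0.353, 0.613, -0.612, 0.353]
ft_force: [1.0, -0.2, -0.0]
grip_width: 0.087
```

>>> arm_command([
  [[1,1.5,0],1.7],
  [[2,3,0],3.4],
  [[3,4.5,0],5.1],
  [[4,6,0],6.8],
  [[5,7.5,0],8.5],
])

```text
time: 1.1
position: [0.4346, -0.2205, 0.2224]
tool_rot: [-0.551, 0.443, -0.443, 0.551]
ft_force: [0.3, -0.5, -0.5]
grip_width: 0.0869
```

>>> arm_command([
  [[1,1.5,0],1.7],
  [[2,3,0],3.4],
  [[3,4.5,0],5.1],
  [[4,6,0],6.8],
  [[5,7.5,0],8.5],
])

```text
time: 1.6
position: [0.5595, -0.0329, 0.2222]
tool_rot: [0.674, -0.213, 0.212, -0.674]
ft_force: [0.5, -0.2, 0.7]
grip_width: 0.0869
```

>>> arm_command([
  [[0.8,1.5,-0.2],1.6],
  [[1.6,3,-0.4],3.2],
  [[2.4,4.6,-0.8],4.9],
  [[3.2,6.2,-1.2],6.6],
  [[3.94,7.72,-1.6],8.2],
])

```text
time: 2.1
position: [0.6579, 0.1602, 0.1816]
tool_rot: [0.706, 0.037, -0.037, -0.706]
ft_force: [0.5, -0.0, -0.1]
grip_width: 0.0872
```

```bash
cat > st.py <<'E'
from h import *
from scipy.spatial.transform import Rotation as Ro
def st():
    o=get_obs(); M=Ro.from_quat(o["tool_rot"]).as_matrix()
    print("t %.2f"%o["time"],"pos",o["position"].round(4),"yaw %.1f"%np.degrees(np.arctan2(M[1,2],M[0,2])),"q6 %.2f"%o["q"][5],"F",o["ft_force"].round(1),"M",o["moment"].round(3),"w %.4f"%o["grip_width"])
    return o
E
python3 - <<'E'
from st import *
st()
for n in("top","side"):
    c=camera(n); np.savez(f"{n}1.npz",**c)
    x0,x1,y0,y1=dict(top=(170,370,130,330),side=(150,400,100,350))[n]
    cv2.imwrite(f"pics/{n}1.png",cv2.resize(c["pixels"][y0:y1,x0:x1,::-1],None,fx=2.4,fy=2.4,interpolation=2))
st()
E
```

```text
t 2.10 pos [0.6579 0.1602 0.1816] yaw 96.0 q6 -1.60 F [ 0.5 -0.  -0.1] M [ 0.06  -0.182  0.056] w 0.0872
t 2.20 pos [0.6579 0.1633 0.18  ] yaw 96.0 q6 -1.60 F [-0.8 -1.1  0.8] M [ 0.101 -0.152 -0.002] w 0.0870
```

View pics/side1.png

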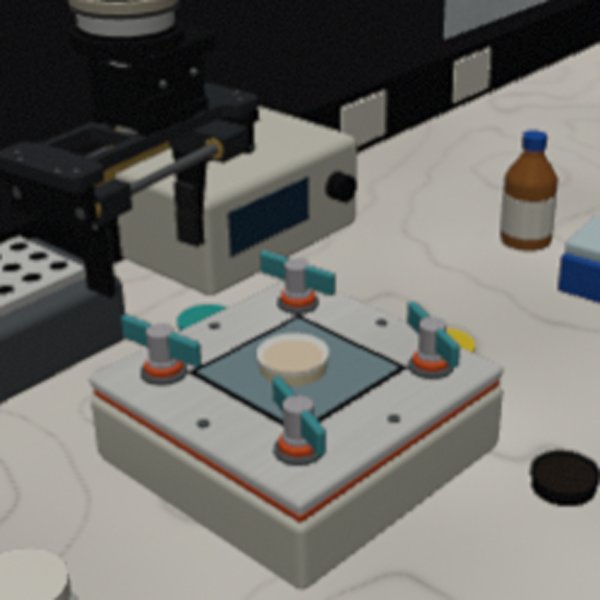

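View pics/top1.png

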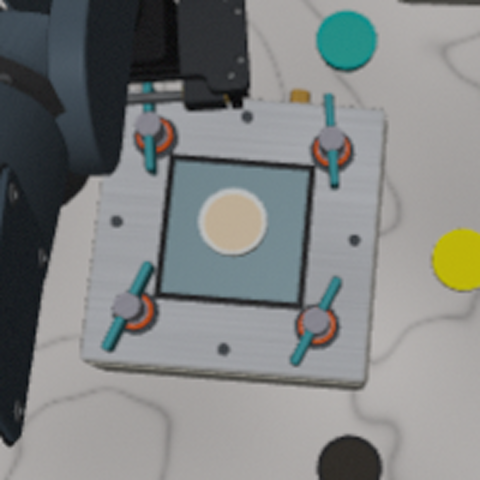

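```bash
python3 - <<'E'
from st import *
s=dict(np.load("side1.npz")); c=dict(np.load("top1.npz"))
x0,y0,f=150,100,2.4
X=[(.658,.1633,.18),(.658+.0087*-.5,.1633+.05,.18),(.6625,.113,.18),(.658,.1633,.124),(.658,.159,.124),(.658,.1565,.1240),(.658,.1633,.082)]
print(((proj(s,X)-(x0,y0))*f).round(0).tolist())
print(((proj(c,X)-(170,130))*f).round(0).tolist())
im=s["pixels"][150:270,180:260,::-1]; cv2.imwrite("pics/side1b.png",cv2.resize(im,None,fx=6,fy=5,interpolation=2)) 
E
```

```text
[[154.0, 264.0], [105.0, 290.0], [199.0, 239.0], [160.0, 328.0], [164.0, 326.0], [166.0, 324.0], [164.0, 373.0]]
[[129.0, 100.0], [62.0, 103.0], [195.0, 97.0], [143.0, 123.0], [148.0, 123.0], [151.0, 123.0], [152.0, 138.0]]
```

View pics/side1b.png

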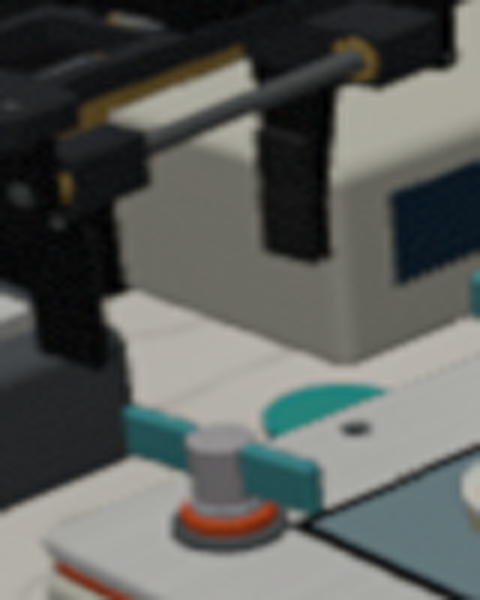

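>>> arm_command([
  [[0,-0.17,-1],0],
  [[0,-0.17,-2],0],
  [[0,-0.17,-3],0],
  [[0,-0.17,-3],0],
])

```text
time: 2.6
position: [0.6539, 0.153, 0.1034]
tool_rot: [0.706, 0.031, -0.038, -0.706]
ft_force: [0.5, 0.4, -0.6]
grip_width: 0.0873
```

>>> arm_command([
  [[0,0,0],0],
  [[0,0,0],0],
  [[0,0,0],0],
  [[0,0,0],0],
], fingers=-1, force=10)

```text
time: 3.0
position: [0.6583, 0.154, 0.109]
tool_rot: [-0.706, -0.035, 0.034, 0.706]
ft_force: [0.7, 0.3, -0.0]
grip_width: 0.0627
```

```bash
python3 -c "
from st import *
st()"
```

```text
t 3.00 pos [0.6583 0.154  0.109 ] yaw 95.6 q6 -1.60 F [ 0.7  0.3 -0. ] M [ 0.076 -0.156 -0.01 ] w 0.0627
```

>>> arm_command([
  [[0,0.12,-0.16],0],
  [[0,0.12,-0.16],0],
])

```text
time: 3.2
position: [0.6572, 0.1574, 0.1034]
tool_rot: [-0.706, -0.035, 0.035, 0.706]
ft_force: [-0.6, -0.3, -0.2]
grip_width: 0.047
```

>>> arm_command([
  [[0,0,0],0],
  [[0,0,0],0],
  [[0,0,0],0],
  [[0,0,0],0],
])

```text
time: 3.6
position: [0.657, 0.1614, 0.1035]
tool_rot: [-0.704, -0.034, 0.034, 0.709]
ft_force: [-0.8, 11.4, -0.6]
grip_width: 0.0216
```

```bash
python3 -c "
from st import *
st()"
```

```text
t 3.60 pos [0.657  0.1614 0.1035] yaw 95.5 q6 -1.60 F [-0.8 11.4 -0.6] M [ 1.873 -0.027  0.045] w 0.0216
```

The jaws closed on the hub (21.6 mm), but the 11 N side force shows the hub lies further towards +y. I'll centre on it.

>>> arm_command([
  [[0,0.15,0],0],
  [[0,0.15,0],0],
  [[0,0.15,0],0],
])

```text
time: 3.9
position: [0.657, 0.1616, 0.1035]
tool_rot: [-0.706, -0.034, 0.035, 0.707]
ft_force: [-0.8, 3.9, 1.0]
grip_width: 0.0219
```

```bash
python3 -c "
from st import *
st()"
```

```text
t 3.90 pos [0.657  0.1616 0.1035] yaw 95.6 q6 -1.59 F [-0.8  3.9  1. ] M [ 0.739  0.099 -0.057] w 0.0219
```

>>> arm_command([
  [[0,0.07,0],0],
  [[0,0.07,0],0],
], force=40)

```text
time: 4.1
position: [0.657, 0.1617, 0.1035]
tool_rot: [0.707, 0.034, -0.035, -0.706]
ft_force: [-2.2, -0.2, 2.3]
grip_width: 0.0213
```

>>> arm_command([
  [[0,0,-0.01],-1],
  [[0,0,-0.01],-2],
  [[0,0,-0.02],-3],
])

```text
time: 4.4
position: [0.657, 0.1622, 0.1029]
tool_rot: [0.705, -0.06, 0.059, -0.705]
ft_force: [-1.9, 0.8, 1.2]
grip_width: 0.0207
```

```bash
python3 -c "
from st import *
st()"
```

```text
t 4.40 pos [0.657  0.1622 0.1029] yaw 80.4 q6 -1.33 F [-1.9  0.8  1.2] M [0.209 0.244 0.004] w 0.0207
```

>>> arm_command([
  [[0,0,-0.01],-1],
  [[0,0,-0.01],-2],
  [[0,0,-0.02],-3],
])

```text
time: 4.7
position: [0.6571, 0.1627, 0.1025]
tool_rot: [-0.691, 0.151, -0.15, 0.691]
ft_force: [-2.8, 2.6, 1.9]
grip_width: 0.0209
```

```bash
python3 -c "
from st import *
st()"
```

```text
t 4.70 pos [0.6571 0.1627 0.1025] yaw 65.4 q6 -1.06 F [-2.8  2.6  1.9] M [0.463 0.245 0.16 ] w 0.0209
```

>>> arm_command([
  [[0,0,-0.01],-1],
  [[0,0,-0.01],-2],
  [[0,0,-0.02],-3],
])

```text
time: 5.0
position: [0.6573, 0.1631, 0.1019]
tool_rot: [-0.665, 0.24, -0.239, 0.666]
ft_force: [-1.2, 4.2, 1.2]
grip_width: 0.0213
```

```bash
python3 -c "
from st import *
st()"
```

```text
t 5.00 pos [0.6573 0.1631 0.1019] yaw 50.4 q6 -0.80 F [-1.2  4.2  1.2] M [0.614 0.164 0.228] w 0.0213
```

```bash
python3 -c "
from st import *
import numpy as np
for i in range(4):
    c=camera('side'); o=st()
np.savez('side2.npz',**c)
cv2.imwrite('pics/side2.png',cv2.resize(c['pixels'][150:290,170:370,::-1],None,fx=4,fy=4,interpolation=2))
"
```

```text
t 5.05 pos [0.6573 0.1631 0.102 ] yaw 50.3 q6 -0.80 F [-2.4  3.4 -1.8] M [0.537 0.12  0.102] w 0.0209
t 5.10 pos [0.6574 0.1631 0.1019] yaw 50.6 q6 -0.81 F [-0.9  4.7  2. ] M [0.891 0.034 0.121] w 0.0207
t 5.15 pos [0.6573 0.1631 0.1019] yaw 50.7 q6 -0.81 F [-0.8  4.5 -0.3] M [0.689 0.073 0.119] w 0.0209
t 5.20 pos [0.6574 0.1631 0.1019] yaw 50.7 q6 -0.81 F [-1.   5.2  1.9] M [0.998 0.006 0.08 ] w 0.0209
```

View pics/side2.png

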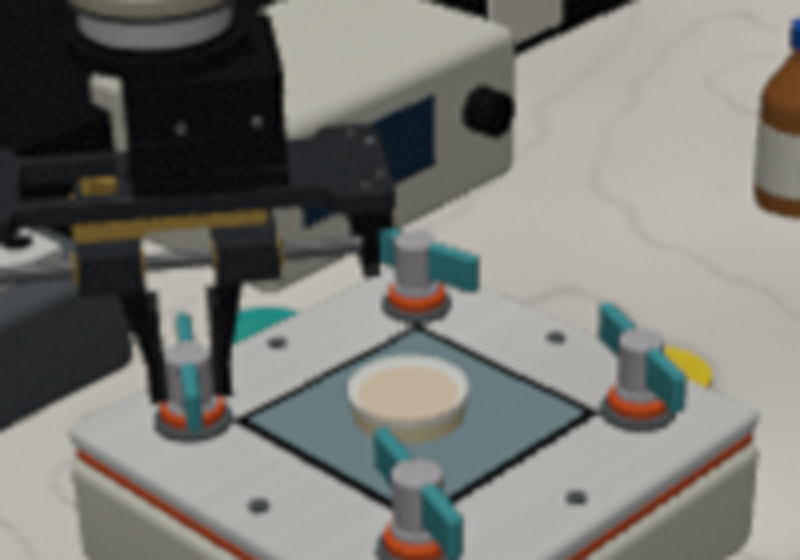

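The wing follows the gripper. The torque rose between jaw yaw 80° and 65°, which puts the bite at about 73°. The halfway point is about 43° further, at jaw yaw of about 30°.

>>> arm_command([
  [[0,0.08,-0.01],-1],
  [[0,0.08,-0.01],-2],
  [[0,0.08,-0.02],-3],
  [[0,0.08,-0.03],-4],
])

```text
time: 5.6
position: [0.6578, 0.1636, 0.1012]
tool_rot: [0.614, -0.35, 0.351, -0.614]
ft_force: [-0.1, 1.6, -0.1]
grip_width: 0.0208
```

```bash
python3 -c "
from st import *
st()
c=camera('top');np.savez('top2.npz',**c)
cv2.imwrite('pics/top2.png',cv2.resize(c['pixels'][150:310,190:350,::-1],None,fx=3.6,fy=3.6,interpolation=2))
st()
"
```

```text
t 5.60 pos [0.6578 0.1636 0.1012] yaw 30.5 q6 -0.45 F [-0.1  1.6 -0.1] M [0.224 0.05  0.253] w 0.0208
t 5.65 pos [0.6579 0.1637 0.1013] yaw 30.4 q6 -0.45 F [-1.   0.2 -1.4] M [0.108 0.006 0.12 ] w 0.0213
```

View pics/top2.png

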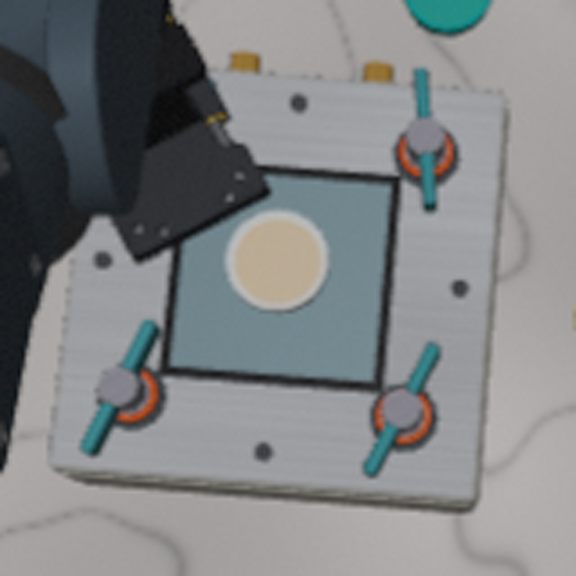

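FL is about halfway after its bite. Its axis felt to be at (0.658, 0.163), which is +4 mm in y from the top-view estimate, so I'll apply that offset to the others. Next I open, lift and go to the diagonal, NR.

>>> arm_command([
  [[0,0,0],0],
  [[0,0,0],0],
  [[0,0,0.2],0],
  [[0,0,1.4],0],
  [[0,0,2.6],0],
], fingers=1)

```text
time: 6.15
position: [0.6571, 0.1641, 0.1664]
tool_rot: [0.615, -0.35, 0.35, -0.614]
ft_force: [0.9, -0.5, 0.2]
grip_width: 0.0533
```

>>> arm_command([
  [[-1.26,-1.15,0],1.4],
  [[-2.5,-2.3,0],2.8],
  [[-3.8,-3.45,0],4.2],
  [[-5,-4.6,0],5.6],
  [[-6.28,-5.74,0],6.9],
])

```text
time: 6.65
position: [0.5, 0.0198, 0.1671]
tool_rot: [0.691, -0.149, 0.151, -0.691]
ft_force: [0.1, -1.5, 0.6]
grip_width: 0.0853
```

>>> arm_command([
  [[0,0,-0.4],0],
  [[0,0,-1.4],0],
  [[0,0,-2.46],0],
  [[0,0,-2.46],0],
])

```text
time: 7.05
position: [0.4994, 0.0213, 0.1026]
tool_rot: [0.691, -0.154, 0.151, -0.69]
ft_force: [-0.3, -0.2, -0.5]
grip_width: 0.0871
```

```bash
python3 -c "
from st import *
st()
c=camera('side');np.savez('side3.npz',**c)
cv2.imwrite('pics/side3.png',cv2.resize(c['pixels'][150:310,180:380,::-1],None,fx=3.6,fy=3.6,interpolation=2))
st()
"
```

```text
t 7.05 pos [0.4994 0.0213 0.1026] yaw 65.1 q6 -1.32 F [-0.3 -0.2 -0.5] M [ 0.035 -0.152 -0.03 ] w 0.0871
t 7.10 pos [0.5003 0.0213 0.1039] yaw 65.1 q6 -1.32 F [-0.4  0.   0.2] M [ 0.064 -0.113  0.004] w 0.0870
```

View pics/side3.png

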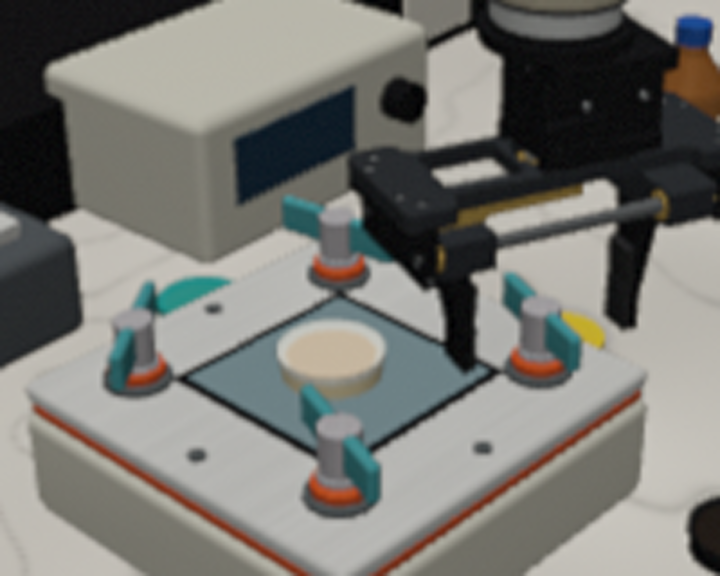

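FL's wing stays where it was left, and the fingers straddle NR across its wings. I'll close gently.

>>> arm_command([
  [[0,0,0],0],
  [[0,0,0],0],
  [[0,0,0],0],
  [[0,0,0],0],
  [[0,0,0],0],
], fingers=-1, force=10)

```text
time: 7.6
position: [0.5008, 0.021, 0.1053]
tool_rot: [-0.691, 0.152, -0.153, 0.691]
ft_force: [0.6, -0.3, -0.3]
grip_width: 0.0548
```

>>> arm_command([
  [[0,0,0],0],
  [[0,0,0],0],
  [[0,0,0],0],
  [[0,0,0],0],
  [[0,0,0],0],
])

```text
time: 8.1
position: [0.5001, 0.0203, 0.1048]
tool_rot: [0.691, -0.152, 0.152, -0.69]
ft_force: [-0.9, -3.9, 1.4]
grip_width: 0.0215
```

```bash
python3 -c "
from st import *
st()"
```

```text
t 8.10 pos [0.5001 0.0203 0.1048] yaw 65.2 q6 -1.32 F [-0.9 -3.9  1.4] M [-0.556  0.074  0.045] w 0.0215
```

>>> arm_command([
  [[-0.01,-0.07,0],0],
  [[-0.01,-0.07,0],0],
], force=40)

```text
time: 8.3
position: [0.5001, 0.0201, 0.1048]
tool_rot: [-0.69, 0.153, -0.153, 0.691]
ft_force: [-0.2, 3.9, 0.8]
grip_width: 0.0211
```

>>> arm_command([
  [[0,0,-0.01],-1],
  [[0,0,-0.02],-2],
])

```text
time: 8.5
position: [0.5003, 0.0204, 0.1044]
tool_rot: [-0.673, 0.213, -0.213, 0.675]
ft_force: [-0.1, 4.9, 1.9]
grip_width: 0.0206
```

```bash
python3 -c "
from st import *
st()"
```

```text
t 8.50 pos [0.5003 0.0204 0.1044] yaw 54.9 q6 -1.14 F [-0.1  4.9  1.9] M [ 1.001 -0.178 -0.022] w 0.0206
```

>>> arm_command([
  [[0,0,-0.01],-1],
  [[0,0,-0.02],-2],
])

```text
time: 8.7
position: [0.5005, 0.0205, 0.104]
tool_rot: [-0.652, 0.271, -0.271, 0.654]
ft_force: [0.5, 5.8, 3.1]
grip_width: 0.0212
```

```bash
python3 -c "
from st import *
st()"
```

```text
t 8.70 pos [0.5005 0.0205 0.104 ] yaw 44.9 q6 -0.97 F [0.5 5.8 3.1] M [ 1.167 -0.321  0.026] w 0.0212
```

>>> arm_command([
  [[0,0,-0.01],-1],
  [[0,0,-0.02],-2],
])

```text
time: 8.9
position: [0.5007, 0.0207, 0.1036]
tool_rot: [-0.626, 0.327, -0.327, 0.628]
ft_force: [0.8, 6.6, 3.5]
grip_width: 0.0207
```

```bash
python3 -c "
from st import *
st()"
```

```text
t 8.90 pos [0.5007 0.0207 0.1036] yaw 34.8 q6 -0.79 F [0.8 6.6 3.5] M [ 1.239 -0.264  0.061] w 0.0207
```

>>> arm_command([
  [[0,0.06,0],-1],
  [[0,0.06,0],-2],
])

```text
time: 9.1
position: [0.501, 0.021, 0.1035]
tool_rot: [-0.596, 0.38, -0.381, 0.596]
ft_force: [1.1, 1.9, -0.5]
grip_width: 0.0207
```

```bash
python3 -c "
from st import *
st()"
```

```text
t 9.10 pos [0.501  0.021  0.1035] yaw 24.9 q6 -0.62 F [ 1.1  1.9 -0.5] M [ 0.385 -0.354  0.121] w 0.0207
```

>>> arm_command([
  [[0,0,-0.01],-1],
  [[0,0,-0.015],-2],
])

```text
time: 9.3
position: [0.5013, 0.0212, 0.1031]
tool_rot: [-0.56, 0.43, -0.431, 0.561]
ft_force: [0.7, 3.2, -0.3]
grip_width: 0.0209
```

```bash
python3 -c "
from st import *
st()"
```

```text
t 9.30 pos [0.5013 0.0212 0.1031] yaw 14.9 q6 -0.44 F [ 0.7  3.2 -0.3] M [ 0.581 -0.437  0.267] w 0.0209
```

>>> arm_command([
  [[0,0.02,-0.01],-1],
  [[0,0.02,-0.015],-2],
])

```text
time: 9.5
position: [0.5016, 0.0213, 0.1029]
tool_rot: [-0.521, 0.477, -0.479, 0.522]
ft_force: [0.5, 0.7, 0.8]
grip_width: 0.0212
```

```bash
python3 -c "
from st import *
st()"
```

```text
t 9.50 pos [0.5016 0.0213 0.1029] yaw 5.0 q6 -0.27 F [0.5 0.7 0.8] M [ 0.296 -0.37   0.173] w 0.0212
```

>>> arm_command([
  [[0,0,-0.01],-1],
  [[0,0,-0.015],-2],
])

```text
time: 9.7
position: [0.5018, 0.0213, 0.1024]
tool_rot: [0.477, -0.521, 0.522, -0.478]
ft_force: [2.3, 2.3, -0.1]
grip_width: 0.0211
```

```bash
python3 -c "
from st import *
st()"
```

```text
t 9.70 pos [0.5018 0.0213 0.1024] yaw -5.0 q6 -0.09 F [ 2.3  2.3 -0.1] M [ 0.355 -0.512  0.214] w 0.0211
```

>>> arm_command([
  [[0,0,-0.01],-1.2],
  [[0,0,-0.02],-2.4],
])

```text
time: 9.9
position: [0.5022, 0.0212, 0.1021]
tool_rot: [0.419, -0.568, 0.57, -0.421]
ft_force: [1.6, 2.0, 0.9]
grip_width: 0.0206
```

```bash
python3 -c "
from st import *
st()
c=camera('top');np.savez('top3.npz',**c)
cv2.imwrite('pics/top3.png',cv2.resize(c['pixels'][150:310,190:350,::-1],None,fx=3.6,fy=3.6,interpolation=2))
"
```

```text
t 9.90 pos [0.5022 0.0212 0.1021] yaw -17.1 q6 0.12 F [1.6 2.  0.9] M [ 0.277 -0.522  0.217] w 0.0206
```

View pics/top3.png

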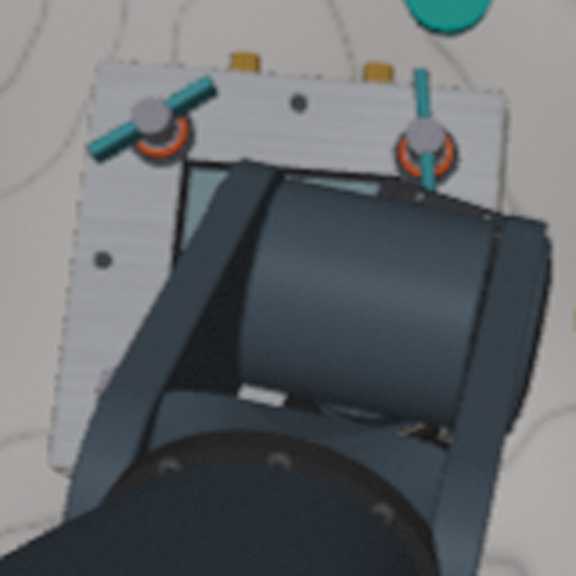

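FL has turned about 65°, consistent with the jaw motion. NR is about halfway. Next I go to FR, target (0.651, 0.0138), jaw yaw 95.7°.

>>> arm_command([
  [[0,0,0],0],
  [[0,0,0],0],
  [[0,0,0.2],0],
  [[0,0,1.4],0],
  [[0,0,2.6],0],
], fingers=1)

```text
time: 10.45
position: [0.499, 0.0212, 0.1668]
tool_rot: [-0.422, 0.569, -0.567, 0.42]
ft_force: [-0.0, 0.6, -0.5]
grip_width: 0.0529
```

>>> arm_command([
  [[0.5,0,0],1.6],
  [[1,-0.1,0],3.2],
  [[1.5,-0.1,0],4.8],
  [[2,-0.1,0],6.4],
  [[2.5,-0.1,0],8],
])

```text
time: 10.95
position: [0.5626, 0.0186, 0.1669]
tool_rot: [0.592, -0.388, 0.387, -0.591]
ft_force: [0.1, 0.7, -0.1]
grip_width: 0.0853
```

>>> arm_command([
  [[0.5,0,0],1.6],
  [[1,-0.1,0],3.2],
  [[1.5,-0.1,0],4.8],
  [[2,-0.1,0],6.4],
  [[2.5,-0.1,0],8],
])

```text
time: 11.45
position: [0.625, 0.0161, 0.1667]
tool_rot: [0.688, -0.163, 0.162, -0.688]
ft_force: [-0.2, -0.2, 0.0]
grip_width: 0.0872
```

>>> arm_command([
  [[0.3,0,0],1.6],
  [[0.6,0,0],3.2],
  [[0.96,-0.1,0],4.8],
  [[0.96,-0.1,0],6.5],
  [[0.96,-0.1,0],6.5],
])

```text
time: 11.95
position: [0.6488, 0.0136, 0.1666]
tool_rot: [-0.706, -0.034, 0.035, 0.706]
ft_force: [-0.3, -0.0, 0.4]
grip_width: 0.0867
```

```bash
python3 -c "
from st import *
st()
c=camera('side');np.savez('side4.npz',**c)
cv2.imwrite('pics/side4.png',cv2.resize(c['pixels'][150:310,180:380,::-1],None,fx=3.6,fy=3.6,interpolation=2))
st()
"
```

```text
t 11.95 pos [0.6488 0.0136 0.1666] yaw 95.6 q6 -1.82 F [-0.3 -0.   0.4] M [ 0.132 -0.135  0.022] w 0.0867
t 12.00 pos [0.6486 0.0137 0.1665] yaw 95.5 q6 -1.82 F [ 0.9 -0.3  0.4] M [ 0.099 -0.148 -0.02 ] w 0.0869
```

View pics/side4.png

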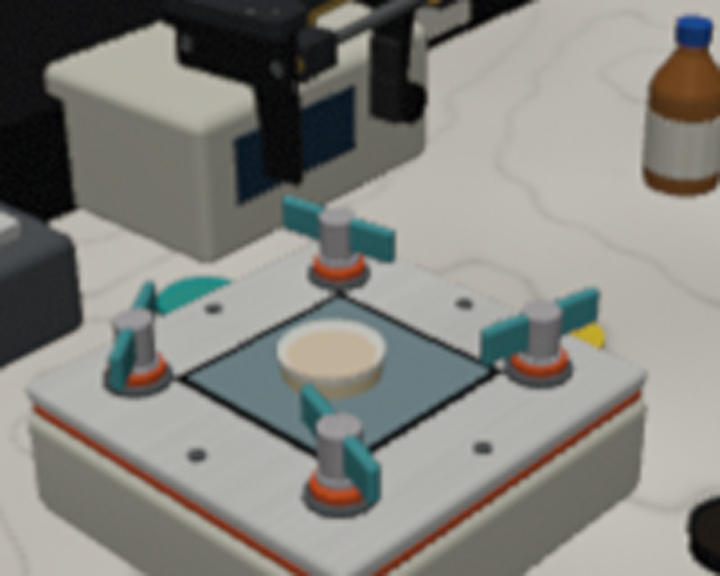

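>>> arm_command([
  [[0.08,0,-0.8],0],
  [[0.08,0,-1.6],0],
  [[0.08,0,-2.5],0],
  [[0.08,0,-2.5],0],
])

```text
time: 12.4
position: [0.6481, 0.0141, 0.1011]
tool_rot: [-0.706, -0.031, 0.037, 0.707]
ft_force: [-1.0, -0.0, -0.3]
grip_width: 0.087
```

>>> arm_command([
  [[0,0,0],0],
  [[0,0,0],0],
  [[0,0,0],0],
  [[0,0,0],0],
  [[0,0,0],0],
], fingers=-1, force=10)

```text
time: 12.9
position: [0.6516, 0.0137, 0.1049]
tool_rot: [0.706, 0.035, -0.034, -0.706]
ft_force: [-0.0, -0.8, -0.8]
grip_width: 0.0547
```

>>> arm_command([
  [[0,0,0],0],
  [[0,0,0],0],
  [[0,0,0],0],
  [[0,0,0],0],
  [[0,0,0],0],
])

```text
time: 13.4
position: [0.6514, 0.0122, 0.1042]
tool_rot: [0.707, 0.035, -0.035, -0.705]
ft_force: [0.6, -3.4, 0.4]
grip_width: 0.0217
```

```bash
python3 -c "
from st import *
st()"
```

```text
t 13.40 pos [0.6514 0.0122 0.1042] yaw 95.7 q6 -1.82 F [ 0.6 -3.4  0.4] M [-0.664 -0.05   0.017] w 0.0217
```

>>> arm_command([
  [[0,-0.05,0],0],
  [[0,-0.05,0],0],
], force=40)

```text
time: 13.6
position: [0.6514, 0.0122, 0.1042]
tool_rot: [0.706, 0.035, -0.034, -0.706]
ft_force: [-0.9, -2.9, 0.3]
grip_width: 0.0209
```

>>> arm_command([
  [[0,0,-0.01],-1],
  [[0,0,-0.015],-2],
])

```text
time: 13.8
position: [0.6514, 0.0122, 0.1038]
tool_rot: [0.707, -0.028, 0.028, -0.706]
ft_force: [0.1, -1.9, 0.2]
grip_width: 0.0212
```

```bash
python3 -c "
from st import *
st()"
```

```text
t 13.80 pos [0.6514 0.0122 0.1038] yaw 85.4 q6 -1.64 F [ 0.1 -1.9  0.2] M [-0.255 -0.15   0.058] w 0.0212
```

>>> arm_command([
  [[0,0,-0.01],-1],
  [[0,0,-0.015],-2],
])

```text
time: 14.0
position: [0.6514, 0.0122, 0.1035]
tool_rot: [0.702, -0.09, 0.09, -0.701]
ft_force: [-0.2, -3.1, 0.0]
grip_width: 0.0207
```

```bash
python3 -c "
from st import *
st()"
```

```text
t 14.00 pos [0.6514 0.0122 0.1035] yaw 75.4 q6 -1.47 F [-0.2 -3.1  0. ] M [-0.374 -0.206  0.101] w 0.0207
```

>>> arm_command([
  [[0,0,-0.01],-1],
  [[0,0,-0.015],-2],
])

```text
time: 14.2
position: [0.6514, 0.0122, 0.1032]
tool_rot: [0.691, -0.15, 0.151, -0.691]
ft_force: [0.5, -2.7, -0.2]
grip_width: 0.0208
```

```bash
python3 -c "
from st import *
st()"
```

```text
t 14.20 pos [0.6514 0.0122 0.1032] yaw 65.4 q6 -1.29 F [ 0.5 -2.7 -0.2] M [-0.294 -0.102  0.027] w 0.0208
```

>>> arm_command([
  [[0,-0.03,-0.01],-1],
  [[0,-0.03,-0.015],-2],
])

```text
time: 14.4
position: [0.6514, 0.0122, 0.1029]
tool_rot: [-0.675, 0.21, -0.21, 0.675]
ft_force: [0.3, 0.2, 0.4]
grip_width: 0.021
```

```bash
python3 -c "
from st import *
st()"
```

```text
t 14.40 pos [0.6514 0.0122 0.1029] yaw 55.4 q6 -1.12 F [0.3 0.2 0.4] M [ 0.022 -0.184  0.208] w 0.0210
```

>>> arm_command([
  [[0,0,-0.01],-1],
  [[0,0,-0.015],-2],
])

```text
time: 14.6
position: [0.6513, 0.0123, 0.1026]
tool_rot: [-0.654, 0.268, -0.268, 0.655]
ft_force: [1.2, -1.4, -1.5]
grip_width: 0.0209
```

```bash
python3 -c "
from st import *
st()"
```

```text
t 14.60 pos [0.6513 0.0123 0.1026] yaw 45.5 q6 -0.95 F [ 1.2 -1.4 -1.5] M [-0.087 -0.258  0.212] w 0.0209
```

>>> arm_command([
  [[0,0,-0.01],-1],
  [[0,0,-0.015],-2],
])

```text
time: 14.8
position: [0.6514, 0.0123, 0.1022]
tool_rot: [-0.628, 0.324, -0.324, 0.629]
ft_force: [-0.2, -0.4, 0.9]
grip_width: 0.0211
```

```bash
python3 -c "
from st import *
st()"
```

```text
t 14.80 pos [0.6514 0.0123 0.1022] yaw 35.5 q6 -0.77 F [-0.2 -0.4  0.9] M [-0.018 -0.114  0.208] w 0.0211
```

FR bit between 65° and 55°, so its halfway point is at a yaw of about 17°.

>>> arm_command([
  [[0,0,-0.01],-1.2],
  [[0,0,-0.015],-2.4],
  [[0,0,-0.025],-3.7],
])

```text
time: 15.1
position: [0.6514, 0.0123, 0.1014]
tool_rot: [-0.568, 0.421, -0.421, 0.568]
ft_force: [0.4, -1.5, -1.2]
grip_width: 0.0209
```

```bash
python3 -c "
from st import *
st()"
```

```text
t 15.10 pos [0.6514 0.0123 0.1014] yaw 16.9 q6 -0.45 F [ 0.4 -1.5 -1.2] M [-0.138 -0.235  0.264] w 0.0209
```

>>> arm_command([
  [[0,0,0],0],
  [[0,0,0],0],
  [[0,0,0.2],0],
  [[0,0,1.4],0],
  [[0,0,2.6],0],
], fingers=1)

```text
time: 15.6
position: [0.6504, 0.012, 0.1663]
tool_rot: [0.569, -0.421, 0.419, -0.569]
ft_force: [1.0, 0.1, 0.9]
grip_width: 0.053
```

```bash
python3 -c "
from st import *
st()"
```

```text
t 15.60 pos [0.6504 0.012  0.1663] yaw 17.2 q6 -0.45 F [1.  0.1 0.9] M [-0.002 -0.121  0.027] w 0.0530
```

>>> arm_command([
  [[-1,1.1,0],1.6],
  [[-2,2.2,0],3.2],
  [[-3,3.3,0],4.8],
  [[-4,4.4,0],6.4],
  [[-5,5.5,0],8],
])

```text
time: 16.1
position: [0.5252, 0.1503, 0.1668]
tool_rot: [-0.679, 0.198, -0.198, 0.679]
ft_force: [-0.6, 0.3, -0.4]
grip_width: 0.0856
```

>>> arm_command([
  [[-0.4,0.5,0],1],
  [[-0.7,0.86,0],2],
  [[-0.7,0.86,-0.8],2],
  [[-0.7,0.86,-1.6],2],
  [[-0.7,0.86,-2.45],2],
])

```text
time: 16.6
position: [0.5092, 0.1712, 0.1053]
tool_rot: [-0.693, 0.139, -0.14, 0.693]
ft_force: [-0.5, 0.2, 0.2]
grip_width: 0.087
```

>>> arm_command([
  [[0,0,0],0],
  [[0,0,0],0],
])

```text
time: 16.8
position: [0.5088, 0.1708, 0.1053]
tool_rot: [-0.693, 0.14, -0.14, 0.693]
ft_force: [0.1, -0.4, -0.1]
grip_width: 0.087
```

```bash
python3 -c "
from st import *
st()
c=camera('side');np.savez('side5.npz',**c)
cv2.imwrite('pics/side5.png',cv2.resize(c['pixels'][150:310,180:380,::-1],None,fx=3.6,fy=3.6,interpolation=2))
st()
"
```

```text
t 16.80 pos [0.5088 0.1708 0.1053] yaw 67.1 q6 -1.06 F [ 0.1 -0.4 -0.1] M [ 0.1   -0.185 -0.018] w 0.0870
t 16.85 pos [0.5094 0.1708 0.1059] yaw 67.1 q6 -1.06 F [0.2 0.5 0.7] M [ 0.022 -0.172 -0.012] w 0.0869
```

View pics/side5.png

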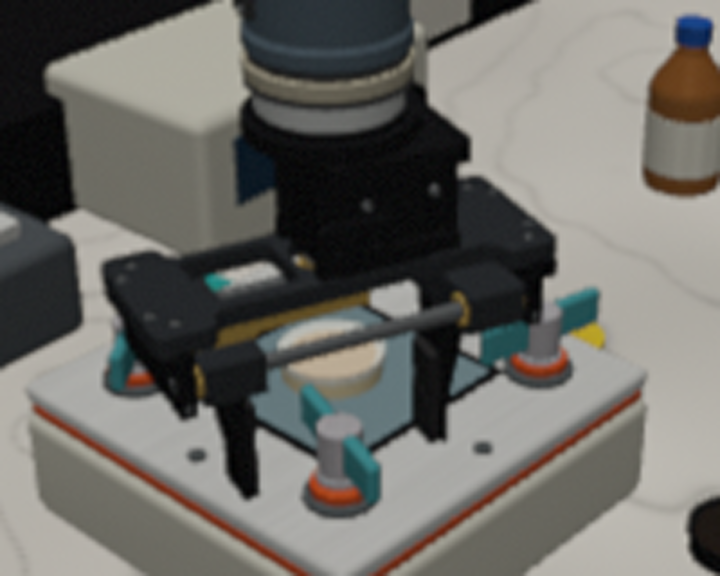

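The fingers straddle NL across its wings and nothing else is near. Closing.

>>> arm_command([
  [[0,0,-0.05],0],
  [[0,0,-0.05],0],
  [[0,0,-0.05],0],
  [[0,0,-0.05],0],
  [[0,0,-0.05],0],
], fingers=-1, force=10)

```text
time: 17.35
position: [0.5089, 0.1707, 0.104]
tool_rot: [-0.693, 0.14, -0.14, 0.693]
ft_force: [-0.4, 0.4, 0.1]
grip_width: 0.0552
```

>>> arm_command([
  [[0,0,0],0],
  [[0,0,0],0],
  [[0,0,0],0],
  [[0,0,0],0],
  [[0,0,0],0],
])

```text
time: 17.85
position: [0.5083, 0.1698, 0.1038]
tool_rot: [0.694, -0.14, 0.14, -0.692]
ft_force: [-1.2, -4.0, 0.7]
grip_width: 0.0217
```

```bash
python3 -c "
from st import *
st()"
```

```text
t 17.85 pos [0.5083 0.1698 0.1038] yaw 67.2 q6 -1.06 F [-1.2 -4.   0.7] M [-0.617 -0.036  0.012] w 0.0217
```

>>> arm_command([
  [[-0.01,-0.04,0],0],
  [[-0.01,-0.04,0],0],
], force=40)

```text
time: 18.05
position: [0.5083, 0.1697, 0.1038]
tool_rot: [-0.693, 0.141, -0.14, 0.693]
ft_force: [-1.0, -1.1, 1.1]
grip_width: 0.0211
```

>>> arm_command([
  [[0,0,-0.01],-1],
  [[0,0,-0.015],-2],
])

```text
time: 18.25
position: [0.5084, 0.1698, 0.1034]
tool_rot: [-0.678, 0.201, -0.201, 0.678]
ft_force: [-0.6, -1.0, 0.4]
grip_width: 0.0211
```

```bash
python3 -c "
from st import *
st()"
```

```text
t 18.25 pos [0.5084 0.1698 0.1034] yaw 56.9 q6 -0.88 F [-0.6 -1.   0.4] M [-0.116 -0.013  0.011] w 0.0211
```

>>> arm_command([
  [[0,0,-0.01],-1],
  [[0,0,-0.015],-2],
])

```text
time: 18.45
position: [0.5084, 0.17, 0.1031]
tool_rot: [-0.658, 0.26, -0.26, 0.658]
ft_force: [-1.0, -0.2, 1.0]
grip_width: 0.0211
```

```bash
python3 -c "
from st import *
st()"
```

```text
t 18.45 pos [0.5084 0.17   0.1031] yaw 46.9 q6 -0.71 F [-1.  -0.2  1. ] M [-0.028 -0.028  0.003] w 0.0211
```

>>> arm_command([
  [[0,0,-0.01],-1],
  [[0,0,-0.015],-2],
])

```text
time: 18.65
position: [0.5085, 0.1701, 0.1027]
tool_rot: [-0.632, 0.316, -0.316, 0.633]
ft_force: [-0.4, 0.4, 1.1]
grip_width: 0.0213
```

```bash
python3 -c "
from st import *
st()"
```

```text
t 18.65 pos [0.5085 0.1701 0.1027] yaw 36.9 q6 -0.53 F [-0.4  0.4  1.1] M [-0.051 -0.088  0.003] w 0.0213
```

>>> arm_command([
  [[0,0,-0.01],-1],
  [[0,0,-0.015],-2],
])

```text
time: 18.85
position: [0.5087, 0.1701, 0.1024]
tool_rot: [-0.602, 0.37, -0.37, 0.603]
ft_force: [0.8, -0.9, 0.7]
grip_width: 0.0214
```

```bash
python3 -c "
from st import *
st()"
```

```text
t 18.85 pos [0.5087 0.1701 0.1024] yaw 26.9 q6 -0.36 F [ 0.8 -0.9  0.7] M [-0.011 -0.072 -0.001] w 0.0214
```

>>> arm_command([
  [[0,0,-0.005],-0.7],
  [[0,0,-0.01],-1.4],
])

```text
time: 19.05
position: [0.5088, 0.1701, 0.1021]
tool_rot: [-0.579, 0.406, -0.406, 0.579]
ft_force: [-0.2, 0.7, 0.4]
grip_width: 0.0212
```

```bash
python3 -c "
from st import *
st()"
```

```text
t 19.05 pos [0.5088 0.1701 0.1021] yaw 20.0 q6 -0.24 F [-0.2  0.7  0.4] M [-0.045 -0.144  0.023] w 0.0212
```

>>> arm_command([
  [[0,0,-0.005],-0.7],
  [[0,0,-0.01],-1.4],
])

```text
time: 19.25
position: [0.5089, 0.1703, 0.102]
tool_rot: [-0.553, 0.44, -0.44, 0.554]
ft_force: [-1.5, 0.5, 1.5]
grip_width: 0.0208
```

```bash
python3 -c "
from st import *
st()"
```

```text
t 19.25 pos [0.5089 0.1703 0.102 ] yaw 13.0 q6 -0.11 F [-1.5  0.5  1.5] M [ 0.098 -0.091  0.204] w 0.0208
```

>>> arm_command([
  [[0,0,-0.005],-1],
  [[0,0,-0.015],-2],
])

```text
time: 19.45
position: [0.509, 0.1703, 0.1017]
tool_rot: [-0.512, 0.487, -0.487, 0.513]
ft_force: [-0.8, 0.7, 2.2]
grip_width: 0.0207
```

```bash
python3 -c "
from st import *
st()"
```

```text
t 19.45 pos [0.509  0.1703 0.1017] yaw 3.0 q6 0.06 F [-0.8  0.7  2.2] M [ 0.018 -0.052  0.163] w 0.0207
```

NL bit at a yaw of about 17–18°, so its halfway point is about −26°.

>>> arm_command([
  [[0,0,0],-1.2],
  [[0,0,-0.01],-2.4],
  [[0,0,-0.02],-3.6],
  [[0,0,-0.03],-4.8],
  [[0,0,-0.035],-5.8],
])

```text
time: 19.95
position: [0.5096, 0.1702, 0.1006]
tool_rot: [0.374, -0.6, 0.6, -0.375]
ft_force: [2.1, -1.1, 0.3]
grip_width: 0.0207
```

```bash
python3 -c "
from st import *
st()"
```

```text
t 19.95 pos [0.5096 0.1702 0.1006] yaw -26.1 q6 0.57 F [ 2.1 -1.1  0.3] M [-0.23  -0.598  0.278] w 0.0207
```

>>> arm_command([
  [[0,0,0],0],
  [[0,0,0],0],
  [[0,0,0.2],0],
  [[0,0,1.4],0],
  [[0,0,2.6],0],
], fingers=1)

```text
time: 20.45
position: [0.5077, 0.1697, 0.1658]
tool_rot: [-0.376, 0.6, -0.599, 0.375]
ft_force: [1.1, 0.9, 0.7]
grip_width: 0.0529
```

```bash
python3 -c "
from st import *
st()
c=camera('side');np.savez('side6.npz',**c)
cv2.imwrite('pics/side6.png',cv2.resize(c['pixels'][150:310,180:380,::-1],None,fx=3.6,fy=3.6,interpolation=2))
"
```

```text
t 20.45 pos [0.5077 0.1697 0.1658] yaw -25.8 q6 0.56 F [1.1 0.9 0.7] M [-0.04  -0.123 -0.013] w 0.0529
```

View pics/side6.png

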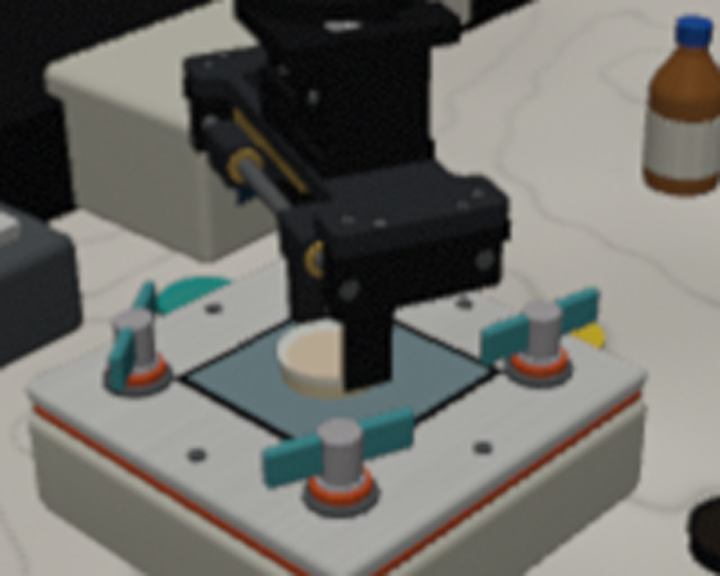

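Round one is done on all four. Round two goes in the same cross order, starting at FL with jaws at 30.4°.

>>> arm_command([
  [[1,0,0],1.6],
  [[2,-0.1,0],3.2],
  [[3,-0.1,0],4.8],
  [[4,-0.2,0],6.4],
  [[5,-0.2,0],8],
])

```text
time: 21.0
position: [0.6343, 0.1645, 0.1658]
tool_rot: [-0.559, 0.433, -0.433, 0.559]
ft_force: [0.4, -0.3, 0.6]
grip_width: 0.0858
```

>>> arm_command([
  [[0.5,-0.05,0],1.6],
  [[1.02,-0.05,0],3.2],
  [[1.02,-0.05,-0.8],3.2],
  [[1.02,-0.05,-1.7],3.2],
  [[1.02,-0.05,-2.58],3.2],
])

```text
time: 21.5
position: [0.6592, 0.1635, 0.1007]
tool_rot: [-0.613, 0.353, -0.353, 0.613]
ft_force: [-0.0, 0.1, -0.4]
grip_width: 0.087
```

>>> arm_command([
  [[0,0,0],0],
  [[0,0,0],0],
  [[0,0,0],0],
  [[0,0,0],0],
  [[0,0,0],0],
], fingers=-1, force=10)

```text
time: 22.0
position: [0.6597, 0.1636, 0.1024]
tool_rot: [-0.612, 0.352, -0.354, 0.613]
ft_force: [0.6, 0.1, 0.0]
grip_width: 0.0551
```

>>> arm_command([
  [[0,0,0],0],
  [[0,0,0],0],
  [[0,0,0],0],
  [[0,0,0],0],
  [[0,0,0],0],
])

```text
time: 22.5
position: [0.6583, 0.1631, 0.101]
tool_rot: [0.613, -0.353, 0.352, -0.612]
ft_force: [-1.9, -1.0, 2.0]
grip_width: 0.0214
```

```bash
python3 -c "
from st import *
st()"
```

```text
t 22.50 pos [0.6583 0.1631 0.101 ] yaw 30.1 q6 -0.45 F [-1.9 -1.   2. ] M [-0.279  0.191  0.015] w 0.0214
```

>>> arm_command([
  [[-0.03,0,0],0],
  [[-0.03,0,0],0],
], force=60)

```text
time: 22.7
position: [0.6583, 0.1631, 0.101]
tool_rot: [0.613, -0.353, 0.353, -0.613]
ft_force: [-0.6, -1.6, 0.8]
grip_width: 0.0207
```

>>> arm_command([
  [[0,0,0],-1],
  [[0,0,-0.005],-2],
  [[0,0,-0.015],-3],
  [[0,0,-0.025],-4],
  [[0,0,-0.03],-5],
])

```text
time: 23.2
position: [0.6588, 0.1634, 0.1004]
tool_rot: [-0.521, 0.477, -0.478, 0.521]
ft_force: [0.4, -0.9, -0.4]
grip_width: 0.0208
```

```bash
python3 -c "
from st import *
st()"
```

```text
t 23.20 pos [0.6588 0.1634 0.1004] yaw 5.0 q6 -0.01 F [ 0.4 -0.9 -0.4] M [-0.193 -0.177  0.291] w 0.0208
```

>>> arm_command([
  [[0,0,-0.01],-1],
  [[0,0,-0.015],-2],
])

```text
time: 23.4
position: [0.659, 0.1634, 0.0998]
tool_rot: [0.477, -0.521, 0.522, -0.478]
ft_force: [1.5, -1.5, -0.8]
grip_width: 0.0206
```

```bash
python3 -c "
from st import *
st()"
```

```text
t 23.40 pos [0.659  0.1634 0.0998] yaw -5.0 q6 0.17 F [ 1.5 -1.5 -0.8] M [-0.155 -0.312  0.267] w 0.0206
```

>>> arm_command([
  [[0,0,-0.01],-1],
  [[0,0,-0.015],-2],
])

```text
time: 23.6
position: [0.6592, 0.1634, 0.0995]
tool_rot: [0.43, -0.561, 0.562, -0.431]
ft_force: [0.7, -1.5, -0.9]
grip_width: 0.0205
```

```bash
python3 -c "
from st import *
st()"
```

```text
t 23.60 pos [0.6592 0.1634 0.0995] yaw -15.0 q6 0.34 F [ 0.7 -1.5 -0.9] M [-0.187 -0.308  0.28 ] w 0.0205
```

>>> arm_command([
  [[0,0,0],-0.7],
  [[0,0,-0.01],-1.4],
])

```text
time: 23.8
position: [0.6596, 0.1638, 0.0995]
tool_rot: [0.395, -0.585, 0.586, -0.397]
ft_force: [1.5, 0.3, -1.4]
grip_width: 0.0205
```

```bash
python3 -c "
from st import *
st()"
```

```text
t 23.80 pos [0.6596 0.1638 0.0995] yaw -21.8 q6 0.46 F [ 1.5  0.3 -1.4] M [ 0.067 -0.348  1.001] w 0.0205
```

>>> arm_command([
  [[0,0,0],-0.7],
  [[0,0,0],-1.4],
])

```text
time: 24.0
position: [0.6603, 0.1642, 0.0996]
tool_rot: [0.358, -0.608, 0.609, -0.361]
ft_force: [1.4, -2.9, 1.2]
grip_width: 0.0206
```

```bash
python3 -c "
from st import *
st()"
```

```text
t 24.00 pos [0.6603 0.1642 0.0996] yaw -28.8 q6 0.58 F [ 1.4 -2.9  1.2] M [-0.268 -0.281  0.687] w 0.0206
```

FL reached a firm stop. The torque jumped to 1.0 N·m at a yaw of about −17°, against about 0.28 before. On to NR.

>>> arm_command([
  [[0,0,0],0],
  [[0,0,0],0],
  [[0,0,0.2],0],
  [[0,0,1.4],0],
  [[0,0,2.6],0],
], fingers=1)

```text
time: 24.5
position: [0.6571, 0.1633, 0.1641]
tool_rot: [-0.361, 0.609, -0.608, 0.358]
ft_force: [0.3, 0.7, 0.1]
grip_width: 0.0529
```

>>> arm_command([
  [[-1.26,-1.15,0],0.5],
  [[-2.5,-2.3,0],1],
  [[-3.8,-3.45,0],1.5],
  [[-5,-4.6,0],2],
  [[-6.28,-5.69,0],2.3],
])

```text
time: 25.0
position: [0.5001, 0.0202, 0.1649]
tool_rot: [0.419, -0.569, 0.57, -0.419]
ft_force: [0.2, 0.1, -0.3]
grip_width: 0.0853
```

```bash
python3 -c "
from st import *
st()
c=camera('side');np.savez('side7.npz',**c)
cv2.imwrite('pics/side7.png',cv2.resize(c['pixels'][150:310,180:380,::-1],None,fx=3.6,fy=3.6,interpolation=2))
st()
"
```

```text
t 25.00 pos [0.5001 0.0202 0.1649] yaw -17.3 q6 0.12 F [ 0.2  0.1 -0.3] M [-0.089 -0.101  0.011] w 0.0853
t 25.05 pos [0.4927 0.0181 0.1639] yaw -17.3 q6 0.12 F [-4.4 -1.7 -0.5] M [-0.096  0.193  0.026] w 0.0861
```

View pics/side7.png

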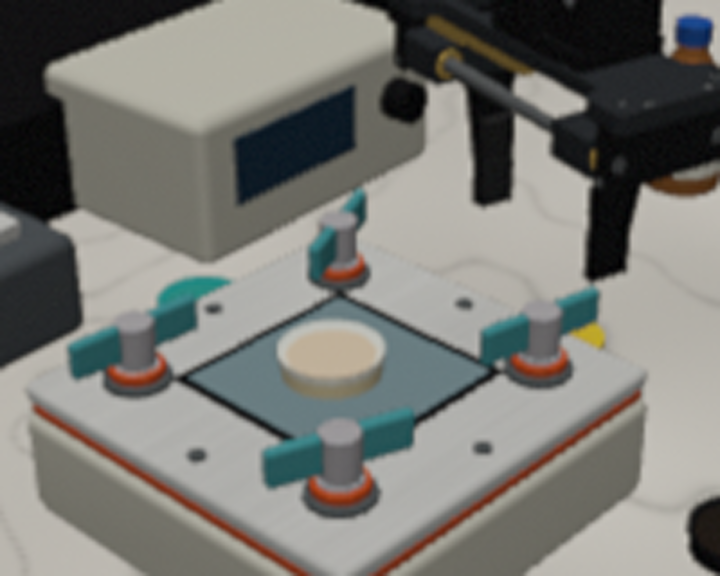

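>>> arm_command([
  [[0.08,0.04,-0.3],0],
  [[0.08,0.04,-1.4],0],
  [[0.08,0.04,-2.52],0],
  [[0.08,0.04,-2.52],0],
])

```text
time: 25.45
position: [0.502, 0.023, 0.0986]
tool_rot: [-0.42, 0.571, -0.568, 0.417]
ft_force: [-1.0, 1.0, 0.6]
grip_width: 0.0868
```

>>> arm_command([
  [[0,0,0],0],
  [[0,0,0],0],
  [[0,0,0],0],
  [[0,0,0],0],
  [[0,0,0],0],
], fingers=-1, force=10)

```text
time: 25.95
position: [0.5037, 0.0222, 0.102]
tool_rot: [0.418, -0.569, 0.57, -0.419]
ft_force: [-0.4, -0.4, -0.7]
grip_width: 0.0547
```

>>> arm_command([
  [[0,0,0],0],
  [[0,0,0],0],
  [[0,0,0],0],
  [[0,0,0],0],
  [[0,0,0],0],
])

```text
time: 26.45
position: [0.5027, 0.0224, 0.1012]
tool_rot: [-0.419, 0.57, -0.569, 0.418]
ft_force: [-0.6, 1.4, 1.5]
grip_width: 0.0218
```

```bash
python3 -c "
from st import *
st()"
```

```text
t 26.45 pos [0.5027 0.0224 0.1012] yaw -17.4 q6 0.13 F [-0.6  1.4  1.5] M [ 0.013  0.137 -0.03 ] w 0.0218
```

>>> arm_command([
  [[0,0,0],0],
  [[0,0,0],0],
], force=60)

```text
time: 26.65
position: [0.5027, 0.0224, 0.1012]
tool_rot: [-0.419, 0.57, -0.569, 0.418]
ft_force: [-1.7, -0.4, 1.3]
grip_width: 0.0208
```

>>> arm_command([
  [[0,0,0],-1.2],
  [[0,0,-0.01],-2.4],
  [[0,0,-0.02],-3.6],
  [[0,0,-0.03],-4.8],
  [[0,0,-0.035],-6],
])

```text
time: 27.15
position: [0.504, 0.0217, 0.1004]
tool_rot: [0.256, -0.658, 0.66, -0.257]
ft_force: [0.8, -2.3, -4.0]
grip_width: 0.0203
```

```bash
python3 -c "
from st import *
st()"
```

```text
t 27.15 pos [0.504  0.0217 0.1004] yaw -47.5 q6 0.65 F [ 0.8 -2.3 -4. ] M [-0.197 -0.252  0.274] w 0.0203
```

>>> arm_command([
  [[0,0,0],-0.7],
  [[0,0,-0.01],-1.4],
])

```text
time: 27.35
position: [0.5043, 0.0214, 0.1]
tool_rot: [0.216, -0.673, 0.674, -0.217]
ft_force: [0.7, -2.5, -0.4]
grip_width: 0.0203
```

```bash
python3 -c "
from st import *
st()"
```

```text
t 27.35 pos [0.5043 0.0214 0.1   ] yaw -54.4 q6 0.77 F [ 0.7 -2.5 -0.4] M [-0.415 -0.094  0.228] w 0.0203
```

>>> arm_command([
  [[0,0,0],-0.7],
  [[0,0,-0.01],-1.4],
])

```text
time: 27.55
position: [0.5045, 0.0211, 0.0998]
tool_rot: [0.174, -0.684, 0.686, -0.175]
ft_force: [1.0, -4.0, -0.8]
grip_width: 0.0206
```

```bash
python3 -c "
from st import *
st()"
```

```text
t 27.55 pos [0.5045 0.0211 0.0998] yaw -61.4 q6 0.89 F [ 1.  -4.  -0.8] M [-0.627 -0.133  0.275] w 0.0206
```

>>> arm_command([
  [[0,-0.02,0],-0.7],
  [[0,-0.02,-0.01],-1.4],
])

```text
time: 27.75
position: [0.5047, 0.0207, 0.0996]
tool_rot: [0.132, -0.694, 0.695, -0.133]
ft_force: [0.8, -3.2, -1.1]
grip_width: 0.0206
```

```bash
python3 -c "
from st import *
st()"
```

```text
t 27.75 pos [0.5047 0.0207 0.0996] yaw -68.4 q6 1.02 F [ 0.8 -3.2 -1.1] M [-0.488 -0.147  0.23 ] w 0.0206
```

>>> arm_command([
  [[0,0,0],-0.7],
  [[0,0,0],-1.4],
])

```text
time: 27.95
position: [0.5053, 0.0205, 0.0996]
tool_rot: [0.089, -0.7, 0.702, -0.092]
ft_force: [2.1, -3.1, -4.1]
grip_width: 0.0208
```

```bash
python3 -c "
from st import *
st()"
```

```text
t 27.95 pos [0.5053 0.0205 0.0996] yaw -75.3 q6 1.14 F [ 2.1 -3.1 -4.1] M [-0.416 -0.296  0.765] w 0.0208
```

>>> arm_command([
  [[0,0,0],-0.6],
  [[0,0,0],-0.8],
])

```text
time: 28.15
position: [0.5059, 0.0204, 0.0997]
tool_rot: [0.065, -0.703, 0.705, -0.068]
ft_force: [4.7, -4.4, -5.8]
grip_width: 0.0207
```

```bash
python3 -c "
from st import *
st()"
```

```text
t 28.15 pos [0.5059 0.0204 0.0997] yaw -79.2 q6 1.20 F [ 4.7 -4.4 -5.8] M [-0.555 -0.751  0.98 ] w 0.0207
```

>>> arm_command([
  [[0,0,0],0],
  [[0,0,0],0],
  [[0,0,0.2],0],
  [[0,0,1.4],0],
  [[0,0,2.6],0],
], fingers=1)

```text
time: 28.65
position: [0.5018, 0.0222, 0.1649]
tool_rot: [-0.067, 0.705, -0.704, 0.064]
ft_force: [1.2, 0.1, -0.1]
grip_width: 0.0526
```

```bash
python3 -c "
from st import *
st()"
```

```text
t 28.65 pos [0.5018 0.0222 0.1649] yaw -79.4 q6 1.21 F [ 1.2  0.1 -0.1] M [-0.038 -0.037  0.006] w 0.0526
```

NR is home at 0.98 N·m. Now FR, jaws at 16.9°.

>>> arm_command([
  [[0.5,0,0],1.6],
  [[1,-0.1,0],3.2],
  [[1.5,-0.1,0],4.8],
  [[2,-0.1,0],6.4],
  [[2.5,-0.2,0],8],
])

```text
time: 29.15
position: [0.5654, 0.0173, 0.165]
tool_rot: [-0.304, 0.639, -0.638, 0.304]
ft_force: [-1.6, -0.0, -0.3]
grip_width: 0.0855
```

>>> arm_command([
  [[0.5,0,0],1.6],
  [[1,-0.1,0],3.2],
  [[1.5,-0.1,0],4.8],
  [[2,-0.1,0],6.4],
  [[2.5,-0.2,0],8],
])

```text
time: 29.65
position: [0.6279, 0.0124, 0.1648]
tool_rot: [0.504, -0.496, 0.495, -0.504]
ft_force: [0.2, -0.4, -0.3]
grip_width: 0.0873
```

>>> arm_command([
  [[0.5,0,0],1.6],
  [[0.98,0,0],3.26],
  [[0.98,0,-0.8],3.26],
  [[0.98,0,-1.6],3.26],
  [[0.98,0,-2.53],3.26],
])

```text
time: 30.15
position: [0.6526, 0.0121, 0.1016]
tool_rot: [-0.568, 0.421, -0.421, 0.568]
ft_force: [0.5, -0.0, -1.0]
grip_width: 0.087
```

>>> arm_command([
  [[0,0,0],0],
  [[0,0,0],0],
  [[0,0,0],0],
  [[0,0,0],0],
  [[0,0,0],0],
], fingers=-1, force=10)

```text
time: 30.65
position: [0.6534, 0.0117, 0.1026]
tool_rot: [-0.568, 0.42, -0.422, 0.568]
ft_force: [-1.2, -0.7, 0.3]
grip_width: 0.055
```

>>> arm_command([
  [[0,0,0],0],
  [[0,0,0],0],
  [[0,0,0],0],
  [[0,0,0],0],
  [[0,0,0],0],
])

```text
time: 31.15
position: [0.6518, 0.0115, 0.1014]
tool_rot: [0.569, -0.421, 0.42, -0.568]
ft_force: [-1.7, -0.4, 1.7]
grip_width: 0.0212
```

```bash
python3 -c "
from st import *
st()"
```

```text
t 31.15 pos [0.6518 0.0115 0.1014] yaw 16.9 q6 -0.45 F [-1.7 -0.4  1.7] M [-0.224  0.271  0.073] w 0.0212
```

>>> arm_command([
  [[-0.03,0,0],0],
  [[-0.03,0,0],0],
], force=60)

```text
time: 31.35
position: [0.6518, 0.0115, 0.1014]
tool_rot: [0.568, -0.421, 0.421, -0.568]
ft_force: [-2.5, -1.8, 1.8]
grip_width: 0.0206
```

>>> arm_command([
  [[0,0,0],-1.2],
  [[0,0,-0.01],-2.4],
  [[0,0,-0.02],-3.6],
  [[0,0,-0.03],-4.8],
  [[0,0,-0.035],-6],
])

```text
time: 31.85
position: [0.6514, 0.0116, 0.1005]
tool_rot: [-0.439, 0.554, -0.554, 0.439]
ft_force: [-1.0, -1.3, -2.3]
grip_width: 0.0209
```

```bash
python3 -c "
from st import *
st()"
```

```text
t 31.85 pos [0.6514 0.0116 0.1005] yaw -13.2 q6 0.08 F [-1.  -1.3 -2.3] M [-0.222  0.148  0.243] w 0.0209
```

>>> arm_command([
  [[0,0,0],-0.7],
  [[0,0,-0.01],-1.4],
])

```text
time: 32.05
position: [0.6513, 0.0116, 0.1]
tool_rot: [-0.405, 0.58, -0.58, 0.404]
ft_force: [-2.7, -1.3, 0.5]
grip_width: 0.0208
```

```bash
python3 -c "
from st import *
st()"
```

```text
t 32.05 pos [0.6513 0.0116 0.1   ] yaw -20.2 q6 0.20 F [-2.7 -1.3  0.5] M [-0.117  0.321  0.246] w 0.0208
```

>>> arm_command([
  [[0,0,0],-0.7],
  [[0,0,-0.01],-1.4],
])

```text
time: 32.25
position: [0.6513, 0.0117, 0.0999]
tool_rot: [-0.37, 0.603, -0.603, 0.368]
ft_force: [-2.4, -0.6, 2.3]
grip_width: 0.0205
```

```bash
python3 -c "
from st import *
st()"
```

```text
t 32.25 pos [0.6513 0.0117 0.0999] yaw -27.1 q6 0.32 F [-2.4 -0.6  2.3] M [-0.107  0.322  0.905] w 0.0205
```

>>> arm_command([
  [[0,0,0],-0.5],
  [[0,0,0],-0.8],
])

```text
time: 32.45
position: [0.6516, 0.0121, 0.1]
tool_rot: [-0.349, 0.615, -0.615, 0.348]
ft_force: [-1.8, 0.9, 1.4]
grip_width: 0.0201
```

```bash
python3 -c "
from st import *
st()"
```

```text
t 32.45 pos [0.6516 0.0121 0.1   ] yaw -31.0 q6 0.39 F [-1.8  0.9  1.4] M [0.093 0.267 1.026] w 0.0201
```

>>> arm_command([
  [[0,0,0],0],
  [[0,0,0],0],
  [[0,0,0.2],0],
  [[0,0,1.4],0],
  [[0,0,2.6],0],
], fingers=1)

```text
time: 32.95
position: [0.6518, 0.0118, 0.1651]
tool_rot: [-0.348, 0.616, -0.615, 0.347]
ft_force: [0.7, 0.5, 0.9]
grip_width: 0.0527
```

```bash
python3 -c "
from st import *
st()"
```

```text
t 32.95 pos [0.6518 0.0118 0.1651] yaw -31.1 q6 0.39 F [0.7 0.5 0.9] M [-0.01  -0.052  0.025] w 0.0527
```

FR is home at 1.03 N·m. Last is NL, jaws at −26°.

>>> arm_command([
  [[-1.15,1.27,0],0.2],
  [[-2.3,2.54,0],0.4],
  [[-3.45,3.8,0],0.6],
  [[-4.6,5.07,0],0.8],
  [[-5.71,6.33,0],1],
])

```text
time: 33.45
position: [0.5086, 0.1711, 0.1656]
tool_rot: [0.373, -0.6, 0.6, -0.375]
ft_force: [0.8, -0.0, 0.8]
grip_width: 0.0855
```

>>> arm_command([
  [[0,0,0],0],
  [[0,0,-0.8],0],
  [[0,0,-1.6],0],
  [[0,0,-2.54],0],
  [[0,0,-2.54],0],
])

```text
time: 33.95
position: [0.5083, 0.1694, 0.0995]
tool_rot: [-0.375, 0.601, -0.599, 0.373]
ft_force: [-0.3, 0.1, -0.8]
grip_width: 0.0871
```

>>> arm_command([
  [[0,0,0],0],
  [[0,0,0],0],
  [[0,0,0],0],
  [[0,0,0],0],
  [[0,0,0],0],
], fingers=-1, force=10)

```text
time: 34.45
position: [0.5096, 0.17, 0.1022]
tool_rot: [0.374, -0.6, 0.6, -0.375]
ft_force: [0.2, -0.2, -0.5]
grip_width: 0.055
```

>>> arm_command([
  [[0,0,0],0],
  [[0,0,0],0],
  [[0,0,0],0],
  [[0,0,0],0],
  [[0,0,0],0],
])

```text
time: 34.95
position: [0.5094, 0.1699, 0.1015]
tool_rot: [0.374, -0.6, 0.6, -0.374]
ft_force: [1.2, -0.5, 0.8]
grip_width: 0.0214
```

```bash
python3 -c "
from st import *
st()"
```

```text
t 34.95 pos [0.5094 0.1699 0.1015] yaw -26.1 q6 0.57 F [ 1.2 -0.5  0.8] M [-0.08  -0.1   -0.022] w 0.0214
```

Stop expected at a yaw of about −69°.

>>> arm_command([
  [[0,0,0],0],
  [[0,0,0],0],
], force=60)

```text
time: 35.15
position: [0.5094, 0.1699, 0.1015]
tool_rot: [0.374, -0.6, 0.6, -0.374]
ft_force: [0.8, 0.1, -0.2]
grip_width: 0.0208
```

>>> arm_command([
  [[0,0,0],-1.2],
  [[0,0,-0.01],-2.4],
  [[0,0,-0.02],-3.6],
  [[0,0,-0.03],-4.8],
  [[0,0,-0.035],-6],
])

```text
time: 35.65
position: [0.5098, 0.1698, 0.1005]
tool_rot: [0.205, -0.676, 0.677, -0.206]
ft_force: [2.4, -3.0, 2.6]
grip_width: 0.0201
```

```bash
python3 -c "
from st import *
st()"
```

```text
t 35.65 pos [0.5098 0.1698 0.1005] yaw -56.2 q6 1.10 F [ 2.4 -3.   2.6] M [-0.752 -0.479  0.297] w 0.0201
```

>>> arm_command([
  [[0,0,0],-0.7],
  [[0,0,-0.01],-1.4],
])

```text
time: 35.85
position: [0.5098, 0.1697, 0.1002]
tool_rot: [0.164, -0.687, 0.688, -0.165]
ft_force: [0.6, -1.7, -1.5]
grip_width: 0.0208
```

```bash
python3 -c "
from st import *
st()"
```

```text
t 35.85 pos [0.5098 0.1697 0.1002] yaw -63.1 q6 1.22 F [ 0.6 -1.7 -1.5] M [-0.148 -0.168  0.277] w 0.0208
```

>>> arm_command([
  [[0,0,0],-0.7],
  [[0,0,-0.01],-1.4],
])

```text
time: 36.05
position: [0.5099, 0.1696, 0.1001]
tool_rot: [0.122, -0.696, 0.697, -0.122]
ft_force: [1.5, -1.0, -0.6]
grip_width: 0.0206
```

```bash
python3 -c "
from st import *
st()"
```

```text
t 36.05 pos [0.5099 0.1696 0.1001] yaw -70.1 q6 1.34 F [ 1.5 -1.  -0.6] M [-0.239 -0.185  0.28 ] w 0.0206
```

>>> arm_command([
  [[0,0,0],-0.7],
  [[0,0,0],-1.4],
])

```text
time: 36.25
position: [0.5093, 0.1693, 0.1001]
tool_rot: [0.08, -0.702, 0.703, -0.08]
ft_force: [0.3, -1.5, 0.2]
grip_width: 0.0206
```

```bash
python3 -c "
from st import *
st()"
```

```text
t 36.25 pos [0.5093 0.1693 0.1001] yaw -76.9 q6 1.46 F [ 0.3 -1.5  0.2] M [-0.128 -0.282  1.04 ] w 0.0206
```

>>> arm_command([
  [[0,0,0],-0.5],
  [[0,0,0],-0.8],
])

```text
time: 36.45
position: [0.5104, 0.1696, 0.1002]
tool_rot: [0.055, -0.704, 0.705, -0.057]
ft_force: [2.5, -2.3, -1.7]
grip_width: 0.0208
```

```bash
python3 -c "
from st import *
st()"
```

```text
t 36.45 pos [0.5104 0.1696 0.1002] yaw -81.0 q6 1.53 F [ 2.5 -2.3 -1.7] M [-0.332 -0.408  0.705] w 0.0208
```

NL is home at 1.04 N·m. I'll release, lift and back away to look.

>>> arm_command([
  [[0,0,0],0],
  [[0,0,0],0],
  [[0,0,0.2],0],
  [[0,0,1.6],0],
  [[0,0,3.4],0],
], fingers=1)

```text
time: 36.95
position: [0.507, 0.1699, 0.1843]
tool_rot: [-0.057, 0.705, -0.705, 0.052]
ft_force: [0.1, -0.7, 0.2]
grip_width: 0.0525
```

>>> arm_command([
  [[-0.2,-1.7,0],0],
  [[-0.4,-3.4,0],0],
  [[-0.6,-5.1,0],0],
  [[-0.8,-6.8,0],0],
  [[-1,-8.5,0],0],
])

```text
time: 37.45
position: [0.4836, -0.0436, 0.1856]
tool_rot: [-0.055, 0.705, -0.705, 0.055]
ft_force: [0.0, -0.5, 0.0]
grip_width: 0.0854
```

>>> arm_command([
  [[-0.2,-1.7,0],0],
  [[-0.4,-3.4,0],0],
  [[-0.6,-5.1,0],0],
  [[-0.8,-6.8,0],0],
  [[-0.8,-6.8,0],0],
])

```text
time: 37.95
position: [0.4648, -0.2179, 0.1858]
tool_rot: [0.052, -0.704, 0.706, -0.054]
ft_force: [0.4, 0.2, -0.3]
grip_width: 0.0869
```

```bash
python3 -c "
from st import *
st()
for n in('top','side'):
    c=camera(n); np.savez(f'{n}9.npz',**c)
    cv2.imwrite(f'pics/{n}9.png',c['pixels'][:,:,::-1])
c=dict(np.load('top9.npz')); m=teal(c); a=dict(np.load('top0.npz'))
for n,h in dict(FL=(.658,.1635),FR=(.6515,.012),NR=(.503,.0215),NL=(.509,.170)).items():
    p=proj(c,[(h[0],h[1]-.004,.118)])[0]
    ys,xs=np.nonzero(m); w=np.hypot(xs-p[0],ys-p[1])<26
    W=onplane(c,np.c_[xs,ys][w],.118)[:,:2]; W=W-W.mean(0); u=np.linalg.svd(W)[2][0]
    print(n,np.degrees(np.arctan2(u[1],u[0]))%180)
"
```

```text
t 37.95 pos [ 0.4648 -0.2179  0.1858] yaw -81.4 q6 0.77 F [ 0.4  0.2 -0.3] M [0.064 0.004 0.002] w 0.0869
FL 81.82998327406973
FR 73.7208783737014
NR 27.11956648563995
NL 27.525149959363034
```

View pics/top9.png

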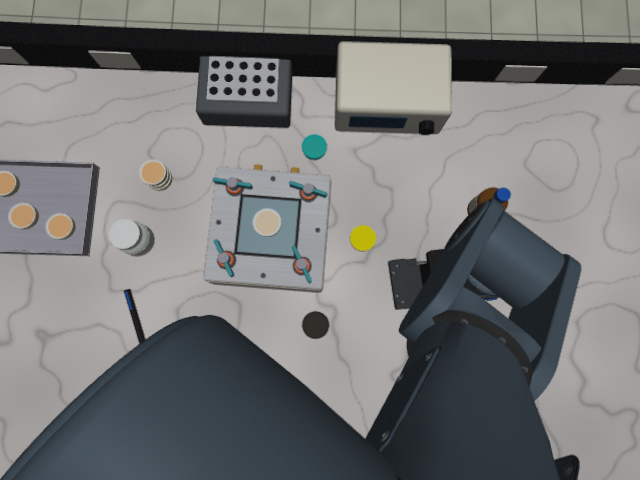

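View pics/side9.png

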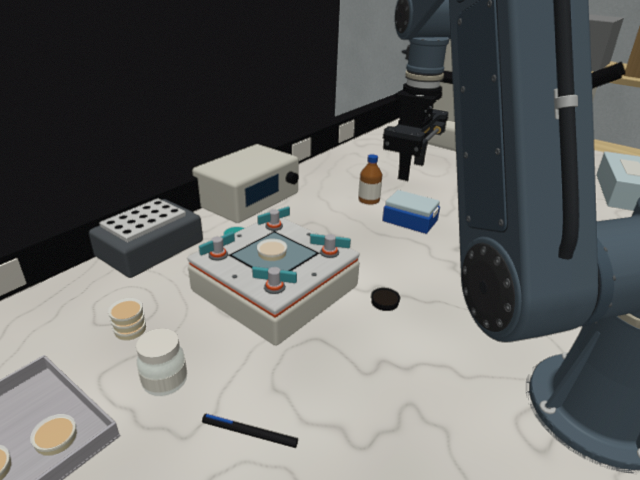

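Everything stands as it was. The wing directions from the top view are all about 8° short of the jaw angles at the stops, so I'll check whether that is parallax or slip.

```bash
python3 -c "
from st import *
c=dict(np.load('top9.npz'))
im=c['pixels'][150:310,190:350,::-1].copy(); f=3.6
im=cv2.resize(im,None,fx=f,fy=f,interpolation=2)
s=dict(np.load('side9.npz')); js=cv2.resize(s['pixels'][190:310,180:370,::-1],None,fx=4,fy=4,interpolation=2)
H=dict(FL=(.658,.1635,-17+90),FR=(.6515,.012,-24+90),NR=(.503,.0215,-71+90),NL=(.509,.170,-72+90))
for n,(x,y,a) in H.items():
  for da,col in((0,(0,0,255)),(8,(0,255,0))):
    d=np.array([np.cos(np.radians(a+da)),np.sin(np.radians(a+da)),0])*.05
    P=np.array([x,y-.0045,.120]); q=(proj(c,[P-d,P+d])-(190,150))*f
    cv2.line(im,tuple(map(int,q[0])),tuple(map(int,q[1])),col,1)
    P=np.array([x,y,.120]); q=(proj(s,[P-d,P+d])-(180,190))*4-(8,0)
    cv2.line(js,tuple(map(int,q[0])),tuple(map(int,q[1])),col,1)
cv2.imwrite('pics/top9b.png',im); cv2.imwrite('pics/side9b.png',js)
"
```

```text
(no output)
```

View pics/top9b.png

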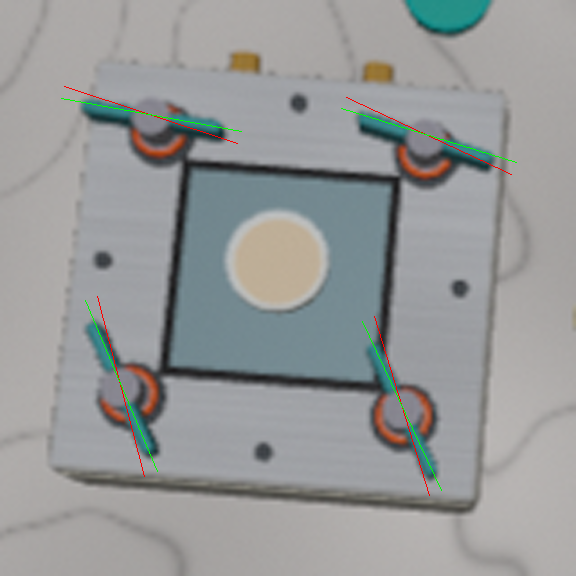

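View pics/side9b.png

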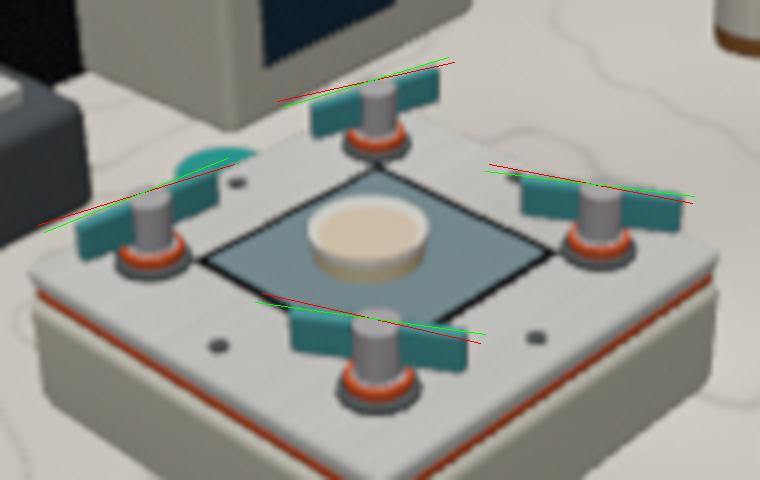

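The wings do sit about 8° behind the jaw readings. That fits the twist of the fingers plus a little pad creep. The bite-to-stop turn felt on each screw fits 1.5 rad (86°) within its bounds:

| Screw | Bite-to-stop range felt |
|---|---|
| FL | 80–98° |
| NR | 83–97° |
| FR | 75–89° |
| NL | 83–93° |

The torque at each stop jumped from about 0.28 to about 1 N·m, so all four are home. One last check that the dish and the bystanders stayed put, then I hand in.

```bash
python3 -c "
from st import *
from rig import hand_in
for n,boxes in dict(top=[(245,290,200,245),(135,175,155,195),(105,160,215,260),(340,380,220,255)],side=[(255,292,236,266),(355,390,150,207),(380,442,190,232),(105,150,295,340),(135,190,330,395),(200,300,410,450)]).items():
    a=np.load(n+'0.npz')['pixels'].astype(int);b=np.load(n+'9.npz')['pixels'].astype(int)
    for x0,x1,y0,y1 in boxes:
        A=a[y0:y1,x0:x1].mean(2).astype(np.float32);B=b[y0:y1,x0:x1].mean(2).astype(np.float32)
        print(n,(x0,y0),'shift px',np.round(cv2.phaseCorrelate(A-A.mean(),B-B.mean(),cv2.createHanningWindow(A.shape[::-1],cv2.CV_32F))[0],2))
st(); print(hand_in())
"
```

```text
top (245, 200) shift px [0.42 0.46]
top (135, 155) shift px [0.02 0.05]
top (105, 215) shift px [-0.02  0.48]
top (340, 220) shift px [0.08 0.06]
side (255, 236) shift px [ 0.2  -0.04]
side (355, 150) shift px [ 0.   -0.02]
side (380, 190) shift px [0.08 0.47]
side (105, 295) shift px [0.55 0.55]
side (135, 330) shift px [-0.01  0.05]
side (200, 410) shift px [ 0.16 -0.06]
t 38.05 pos [ 0.4638 -0.2129  0.1853] yaw -81.2 q6 0.77 F [-0.6 -0.3  0.2] M [ 0.041 -0.03  -0.015] w 0.0871
the job is handed in; nothing more can be done
None
```

All four wing screws are tightened to their firm stops and the job is handed in, at 38 s of the 72 s allowed. I gripped each hub and turned it clockwise. The order was far-left, near-right, far-right, near-left, used in both rounds.

- **First round:** each screw was turned until the torque showed its bite, then on towards half way. I judge they reached between 40 % and 60 % of the bite-to-stop travel. Near-right was the lowest, at about 40 %.
- **Second round:** at each stop the torque jumped from about 0.28 N·m to about 1 N·m. The turn felt from bite to stop fits the stated 1.5 rad on every screw.
- **Dish and bench:** the dish and the bystanders I compared (dish stack, bottle, tip box, jar, pen) shifted by no more than about 0.6 pixel between the first and last pictures, which is within noise. The robot finished clear of everything.

**Checks that disagreed:**
- The final wing directions in the pictures are about 8° short of the gripper angles at the stops. I put this down to the fingers twisting and slight creep in the grip. I did not grip the screws again to confirm it.
- The top-camera hub positions were about 3–5 mm off in y. I corrected that by feel when gripping.
- I did not measure the final screw heights separately. The pictures are too coarse for that.

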